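Leak-test lined screw caps and tray them rim-down

ROBOT

A 6-joint arm with a two-finger parallel gripper is mounted at the origin on the work surface; the furniture and walls round the work are solid. World frame = base frame: x ahead of the robot, y to its left, z up, the work surface at z = 0. Lengths are in mm, angles in rad, forces in N, time in s.
With the tool pointing down it reaches from about 350 to 975 mm from the base axis. Payload 7.1 kg.
Tool frame: the origin (TCP) lies midway between the tips of the shut fingers; the grasp point (between the pads) lies 19 mm behind it (ctrl.grip_point_offset is the distance from the TCP to the grasp point, in mm); z points along the fingers, y is the line along which they close (so a half turn about z gives the same grasp; the last joint's range is limited). The gripper opens to 88 mm and grips with 3 to 60 N. Pads are 20 mm wide; open, the fingers measure 115 mm over their backs; the gripper's body (75 mm by 178 mm) begins 61 mm behind the grasp point.
Start: joints at [-1.172, 0.423, 1.63, -0, 1.089, -0.019], TCP at [253.609, -571.215, 222.675] pointing down, gripper open.
Joint ranges: [-3, 3], [-0.9, 2.11], [0.09, 2.58], [-1.31, 4.45], [0.11, 2.69], [-2.54, 2.54]. Speed limits (rad/s): [2.39, 2.39, 3.01, 3.14, 3.14, 3.14].

INTERFACE

Orientations are given as a rotation vector (axis times angle).
In Python, from workcell import get_obs, optics, close_job, spotter, ctrl gives the robot as it stands. The module is installed in compiled form; this text tells all that it offers.
- The arm moves only by the tool move_arm, never from a script. Its argument "rows" is a list of rows, each a list of 5 numbers: the shift along the tool's x, y, z in cm, then the turn about the tool's z in degrees, then the opening in per cent of the stroke, from 0 (shut) to 100 (fully open). A call has 1 to 10 rows; each row shifts and turns the commanded pose from where the row before left it, along the tool's axes as they then stand; what a row does not reach is not made up. A row lasts 1/8 s, in which the tool goes at most 62.5 mm and 10.7 degrees, less where a joint would pass 70% of its speed; a pose out of reach is approached as far as the arm can. A call with a gripper value outside its range is refused whole. The fingers move at their own pace and stop on an object; the grip force is fixed at half the most. Time passes only in rows, so rows that do not move let the fingers close. It gives the time, the measured TCP pose, the force, the opening and the grip force at its end, in the units of the state.
- get_obs(): the state, without advancing time (a new reading comes with each control period).
- optics.get_image(name): name is "scene" or "top"; returns the picture (480x640x3 uint8, blue, green, red); there is no depth.
- optics.calibration(name): a dict with "camera_matrix" (3x3 intrinsics, pixels), "xyz" and "orientation" of the camera in the world. Camera axes: x right, y down, z forward; pixel columns grow to the right and rows downward; lengths in mm; the calibration is good to about 2 mm. A picture is of the moment at which its call begins. calibration takes no time and is no camera call.
- close_job(): hands the job in; it is judged then, once.
Trained networks look in the newest picture that a camera, given by its name, has taken for a name from the list of things; names that differ only in an ending like _2 or _b are one class to them, and where a whole thing is asked for, a point or a joint stands for the part that bears it (a point fixed in the world has none). Each returns a list of dicts, best first, with "conf" (0 to 1); they miss things now and then, are a little off and sometimes report something else, mostly with a low value. They report only what shows in the picture. A call takes as long as a camera call. They do not tell look-alikes from the thing itself.
- spotter.find_in(camera, label): "point" ([column, row] in pixels, amid what is visible of it).
- spotter.regions_of(camera, label): "region" (480x640 bool, what is visible of it) and "point" ([column, row] in pixels, amid what is visible of it).
The state is a dict: "t": time; "qpos": joint angles; "qvel": joint speeds; "joint_torque": joint torques, N m; "ee_pos": TCP position; "orientation": TCP orientation; "ft_force": force on the tool from outside, world axes, zero at the start; "moment": the same for the moment, N m; "width": finger opening in mm; "grasp_force": force on a finger pad.
Only numpy, scipy, OpenCV 4.12 (cv2) and the standard library are available. Lean on these libraries where they do the work, as an engineer would, in place of code of your own. Each camera call takes 0.05 s, during which the arm holds its last target. There are 200 camera calls.

TASK

Three or four screw caps stand on edge in the grey rack, some facing one way and some the other. Lay every one of them rim-down, flat and fully home, in a pocket of its own on the aluminium leak-test block, then press the pump's plunger right down to its stop, hold it there for a second and let it come back up. Then move all the caps to the steel tray, lying flat, still rim-down and side by side, and leave the sample jar, stopper and petri dish where they are.

Things in the scene. Friction and masses are not known exactly. Their poses are not given: they have to be found in the camera images.
- cap0: one of up to 4 identical white screw caps (3 or 4 present): ribbed disc 52 mm across, 20 mm thick, 30 g. One face is the closed white top, the other the open rim round a brown cork liner 3 mm in (grip it as a solid disc). Origin: its centre. Own x axis = cap axis, out of the closed top: rim-down means x straight up. At the start it stands on edge in a rack slot, x level towards either end of the rack
- cap1: one of up to 4 identical white screw caps (3 or 4 present): ribbed disc 52 mm across, 20 mm thick, 30 g. One face is the closed white top, the other the open rim round a brown cork liner 3 mm in (grip it as a solid disc). Origin: its centre. Own x axis = cap axis, out of the closed top: rim-down means x straight up. At the start it stands on edge in a rack slot, x level towards either end of the rack
- cap2: one of up to 4 identical white screw caps (3 or 4 present): ribbed disc 52 mm across, 20 mm thick, 30 g. One face is the closed white top, the other the open rim round a brown cork liner 3 mm in (grip it as a solid disc). Origin: its centre. Own x axis = cap axis, out of the closed top: rim-down means x straight up. At the start it stands on edge in a rack slot, x level towards either end of the rack
- cap3: one of up to 4 identical white screw caps (3 or 4 present): ribbed disc 52 mm across, 20 mm thick, 30 g. One face is the closed white top, the other the open rim round a brown cork liner 3 mm in (grip it as a solid disc). Origin: its centre. Own x axis = cap axis, out of the closed top: rim-down means x straight up. At the start it stands on edge in a rack slot, x level towards either end of the rack
- cap_rack: fixed grey rack, base 60 x 206 x 5 mm, origin under its centre; 4 slots in a row along its y, 45 mm pitch, 23 mm wide between blocks 32 mm long in x and 25 mm high; ledges 10 mm high at 16 to 21 mm either side in x stop rolling. A cap in a slot has its axis along y and its edge is free at both sides in x: grip it from above across its diameter, along the rack's x
- slot0 (a point): centre of a cap standing in this rack slot, 31 mm above the bench; axes as the rack
- slot1 (a point): centre of a cap standing in this rack slot, 31 mm above the bench; axes as the rack
- slot2 (a point): centre of a cap standing in this rack slot, 31 mm above the bench; axes as the rack
- slot3 (a point): centre of a cap standing in this rack slot, 31 mm above the bench; axes as the rack
- test_block: fixed aluminium block, base 292 x 104 x 10 mm, with four round pockets in a row along its own x at 70 mm pitch; origin under its centre
- pocket0 (a point): centre of the floor of a test pocket, 10 mm above the bench; axes as the block. Four lugs, 22 mm wide and 6 mm high, at +x, -x, +y and -y bound it, inner faces 28 mm from the centre (2 mm clearance round a cap); open on the diagonals. A seated cap's centre is 10 mm above this point; it stands 14 mm proud of the lugs
- pocket1 (a point): centre of the floor of a test pocket, 10 mm above the bench; axes as the block. Four lugs, 22 mm wide and 6 mm high, at +x, -x, +y and -y bound it, inner faces 28 mm from the centre (2 mm clearance round a cap); open on the diagonals. A seated cap's centre is 10 mm above this point; it stands 14 mm proud of the lugs
- pocket2 (a point): centre of the floor of a test pocket, 10 mm above the bench; axes as the block. Four lugs, 22 mm wide and 6 mm high, at +x, -x, +y and -y bound it, inner faces 28 mm from the centre (2 mm clearance round a cap); open on the diagonals. A seated cap's centre is 10 mm above this point; it stands 14 mm proud of the lugs
- pocket3 (a point): centre of the floor of a test pocket, 10 mm above the bench; axes as the block. Four lugs, 22 mm wide and 6 mm high, at +x, -x, +y and -y bound it, inner faces 28 mm from the centre (2 mm clearance round a cap); open on the diagonals. A seated cap's centre is 10 mm above this point; it stands 14 mm proud of the lugs
- pump: fixed hand vacuum pump, steel, round base 72 mm across, barrel 44 mm across up to 54 mm high; origin under its centre
- plunger_top (a point): centre of the top face of the pump's plunger head, a black disc 36 mm across and 12 mm thick; 90 mm above the bench when up; moves with it straight down
- plunger (a joint): how far the plunger is pressed, m: 0 up, 0.020 down at its stop; a spring pushes it back up (about 2 N at the top, 8 N at the stop)
- tray: loose shallow open steel tray, 280 x 134 x 20 mm, walls and floor 5 mm, about 0.5 kg; origin under its centre, long side along its own x; four caps fit side by side along x (66 mm apart)
- sample_jar: bystander: small glass sample jar, 50 mm across, 53 mm high; origin under its centre
- stopper: bystander: dark rubber stopper, 24 mm across and high; origin under its centre
- petri_dish: bystander: covered petri dish, 61 mm across, 16 mm high; origin under its centre
Mind the look-alikes: they are no part of the job. What is shaped like the cap3 but red is not meant.

How it is judged (in metres and radians):
On the way, in this order (a step that is already met when the one before it is completed fails the run):
1. every cap lies rim-down and flat in a pocket of the test block ((horizontal distance between cap0 and pocket0 below 0.006 m or horizontal distance between cap0 and pocket1 below 0.006 m or horizontal distance between cap0 and pocket2 below 0.006 m or horizontal distance between cap0 and pocket3 below 0.006 m) and angle between each of cap0, cap1, cap2, cap3's own x axis and vertical below 0.1 rad and height (world z) of each of cap0, cap1, cap2, cap3 below 0.024 m and linear speed of each of cap0, cap1, cap2, cap3 below 0.03 m/s and (horizontal distance between cap1 and pocket0 below 0.006 m or horizontal distance between cap1 and pocket1 below 0.006 m or horizontal distance between cap1 and pocket2 below 0.006 m or horizontal distance between cap1 and pocket3 below 0.006 m) and (horizontal distance between cap2 and pocket0 below 0.006 m or horizontal distance between cap2 and pocket1 below 0.006 m or horizontal distance between cap2 and pocket2 below 0.006 m or horizontal distance between cap2 and pocket3 below 0.006 m) and (horizontal distance between cap3 and pocket0 below 0.006 m or horizontal distance between cap3 and pocket1 below 0.006 m or horizontal distance between cap3 and pocket2 below 0.006 m or horizontal distance between cap3 and pocket3 below 0.006 m)), for 0.3 s.
2. the plunger is held down at its stop, the caps still in their pockets (all of step 1 and value of joint plunger above 0.0175 m), for 0.5 s.
3. the plunger is let up again, the caps still in their pockets (all of step 1 and value of joint plunger below 0.003 m), for 0.1 s.
At the end, for the whole second after the job is handed in: every cap lies at rest flat on the tray floor, rim-down (within 0.1 rad), tray level, plunger up (within 3 mm). Before: all caps in pockets together (centre within 6 mm, 0.1 rad of flat), then plunger pressed 17.5 mm or more for 0.5 s and let up with them there (x of cap0 in the frame of tray between -0.115 and 0.115 m and y of cap0 in the frame of tray between -0.045 and 0.045 m and z of each of cap0, cap1, cap2, cap3 in the frame of tray below 0.021 m and angle between each of cap0, cap1, cap2, cap3's own x axis and vertical below 0.1 rad and linear speed of each of cap0, cap1, cap2, cap3, tray below 0.02 m/s and x of cap1 in the frame of tray between -0.115 and 0.115 m and y of cap1 in the frame of tray between -0.045 and 0.045 m and x of cap2 in the frame of tray between -0.115 and 0.115 m and y of cap2 in the frame of tray between -0.045 and 0.045 m and x of cap3 in the frame of tray between -0.115 and 0.115 m and y of cap3 in the frame of tray between -0.045 and 0.045 m and value of joint plunger below 0.003 m and angle between tray's own z axis and vertical below 0.08 rad); the robot touches nothing.
It fails at once if the sample jar is pushed about or knocked over (distance of sample_jar from where it was at the start of the episode above 0.03 m or angle between sample_jar's own z axis and vertical above 0.5 rad).
It fails at once if the stopper is pushed about or knocked over (distance of stopper from where it was at the start of the episode above 0.03 m or angle between stopper's own z axis and vertical above 0.5 rad).
It fails at once if the petri dish is pushed about or knocked over (distance of petri_dish from where it was at the start of the episode above 0.03 m or angle between petri_dish's own z axis and vertical above 0.5 rad).
Of cap0, cap1, cap2, cap3 only 3 to 4 are there at a start; the rules pass over those that are not, and their reading is None.
At some moment in a run one of tray may be knocked a few centimetres aside while the robot is not near it.
Once in a run the grip may slacken for a moment while it holds something.
It also fails if it takes over 210 s, if anything falls off the work surface, if the arm or the gripper's body presses on something with over 40 N, if the wrist force passes 120 N, or if a joint passes its speed limit or range.

## Working session

There is one attempt and no reset: what is moved stays moved. The work goes in short steps, Python scripts to look and compute and a tool call to move; the robot and the scene stay as the last step left them, time stands still between calls to the robot, and variables do not carry over. Pictures are saved under pics/ and viewed, at most 14 in all, crops included, and the job is handed in when it is done.

Besides the shell and the picture viewer there is one more tool, called after "Call:" in YAML: its name, and indented under it one key for each argument. move_arm: Moves the arm, as the interface text tells. Its arguments: {"type":"object","properties":{"rows":{"type":"array","items":{"type":"array","items":{"type":"number"}}}},"required":["rows"]}

```bash
mkdir -p pics
cat > h.py <<'E'
import numpy as np,cv2
from scipy.spatial.transform import Rotation as R
from workcell import get_obs, optics, close_job, spotter, ctrl
def cal(n):
    c=optics.calibration(n);o=np.array(c["orientation"],float)
    M=R.from_rotvec(o).as_matrix() if o.size==3 else o
    return np.array(c["camera_matrix"]),np.array(c["xyz"],float),M
def px2w(n,p,z):
    K,t,M=cal(n);d=M@np.linalg.solve(K,[p[0],p[1],1.]);return t+d*(z-t[2])/d[2]
def w2px(n,w):
    K,t,M=cal(n);c=K@(M.T@(np.asarray(w,float)-t));return c[:2]/c[2]
def pic(n,f):
    im=optics.get_image(n);cv2.imwrite('pics/'+f,im);return im
E
python3 - <<'E'
from h import *
for n in("top","scene"):
    pic(n,n+"0.png");print(n,cal(n)[1],cal(n)[2].round(3).tolist(),cal(n)[0][0,0])
    for l,z in(("cap0",31),("cap_rack",15),("test_block",10),("plunger_top",90),("pump",54),("tray",10),("sample_jar",53),("stopper",24),("petri_dish",16)):
        for d in spotter.find_in(n,l)[:6]: print(l,round(d["conf"],2),np.round(d["point"]),px2w(n,d["point"],z).round()[:2])
print(ctrl.grip_point_offset,get_obs())
E
```

```text
top [ 373.40276553   -7.69950256 1155.4766575 ] [[0.012, -0.993, 0.113], [-1.0, -0.014, -0.016], [0.017, -0.113, -0.993]] 441.444267048399
cap0 0.71 [229. 256.] [450. 207.]
cap0 0.59 [212. 261.] [437. 251.]
cap0 0.51 [131. 265.] [423. 455.]
cap0 0.48 [194. 262.] [433. 297.]
cap_rack 0.82 [200. 258.] [446. 284.]
cap_rack 0.73 [228. 186.] [637. 219.]
cap_rack 0.65 [294. 218.] [554.  44.]
test_block 0.72 [292. 218.] [554.  49.]
plunger_top 0.67 [198. 260.] [435. 270.]
plunger_top 0.45 [228. 185.] [620. 206.]
pump 0.64 [231. 191.] [614. 203.]
pump 0.36 [229. 256.] [449. 204.]
tray 0.81 [417. 235.] [ 514. -278.]
tray 0.36 [292. 213.] [567.  50.]
tray 0.32 [201. 260.] [440. 282.]
sample_jar 0.68 [174. 196.] [599. 348.]
stopper 0.65 [201. 265.] [427. 279.]
stopper 0.5 [210. 258.] [444. 256.]
petri_dish 0.57 [492. 219.] [ 558. -473.]
scene [-156.03389618  782.258598    692.20299961] [[-0.767, -0.324, 0.553], [-0.641, 0.374, -0.67], [0.011, -0.869, -0.495]] 480.2109270362491
cap0 0.88 [267. 327.] [445. 243.]
cap0 0.85 [280. 316.] [452. 197.]
cap0 0.84 [193. 390.] [421. 452.]
cap0 0.6 [253. 34
[... 426 characters left out ...]
-457.]
18.700000000000003 {'t': 1.0, 'qpos': array([-1.17200869e+00,  4.23066964e-01,  1.62987169e+00,  1.59061073e-05,
        1.08861574e+00, -1.90257177e-02]), 'qvel': array([-0.00105598, -0.0013683 ,  0.00025343, -0.00014223, -0.00038285,
        0.00057375]), 'joint_torque': array([-9.22531908e-04, -5.44585133e+01, -2.74044979e+01,  6.44825469e-02,
        1.69062708e-02,  2.34509048e-05]), 'ee_pos': array([ 253.61423401, -571.22992508,  222.70685086]), 'orientation': array([3.07325716e+00, 6.51517812e-01, 3.30814383e-05]), 'ft_force': array([ 0.13785916, -0.03191547,  0.76621926]), 'moment': array([ 0.03793452, -0.00803903,  0.01947809]), 'grasp_force': 0.0, 'width': 87.73789258243295}
```

View pics/top0.png

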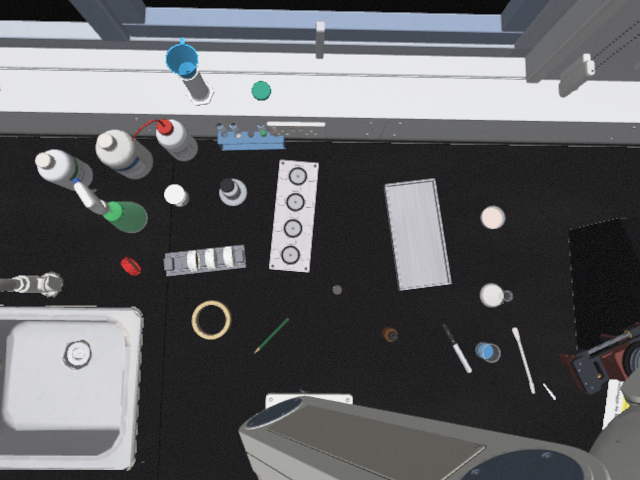

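View pics/scene0.png

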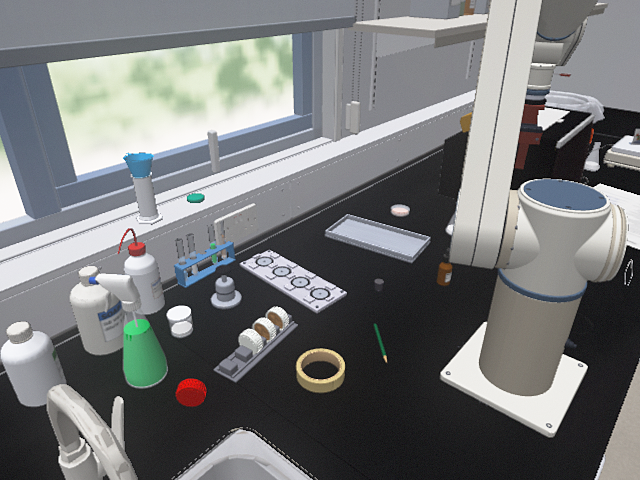

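Three caps sit in the rack at top (194,262), (212,260) and (229,256), with slot3 at the left end empty. The red cap lying at (131,265) is the look-alike. The block is at (294,216), the tray at (418,235) and the pump at (232,190). Next I fit the poses and take one enlarged crop to confirm which way each cap faces.

```bash
cat >> h.py <<'E'
def rect(n,l,z,near=None):
    r=spotter.regions_of(n,l)
    if near is not None: r=[d for d in r if np.hypot(*(np.array(d["point"])-near))<25]
    if not r: return None
    m=r[0]["region"].astype(np.uint8)
    c=max(cv2.findContours(m,0,2)[0],key=cv2.contourArea)[:,0,:]
    w=np.array([px2w(n,p,z)[:2] for p in c],np.float32)
    (cx,cy),(a,b),t=cv2.minAreaRect(w)
    if a<b:a,b,t=b,a,t+90
    return dict(c=(round(cx,1),round(cy,1)),size=(round(a),round(b)),yaw=round((t+90)%180-90,1))
E
python3 - <<'E'
from h import *
im=pic("top","top1.png")
print("rack",rect("top","cap_rack",15,(204,260)));print("block",rect("top","test_block",10,(294,216)));print("tray",rect("top","tray",15,(418,235)))
g=cv2.cvtColor(im,6)
for p in [(298,176),(295,202),(293,228),(290,255)]:
    s=g[p[1]-14:p[1]+15,p[0]-14:p[0]+15].astype(np.float32);s=cv2.resize(s,None,fx=8,fy=8,interpolation=cv2.INTER_CUBIC)
    c=cv2.HoughCircles(s.astype(np.uint8),cv2.HOUGH_GRADIENT,1,200,param1=80,param2=15,minRadius=30,maxRadius=100)
    if c is not None:
        x,y,r=c[0,0];q=((x+.5)/8-.5+p[0]-14,(y+.5)/8-.5+p[1]-14);print("pocket",np.round(q,1),r/8,px2w("top",q,10).round(1)[:2])
r=[d for d in spotter.regions_of("top","pump")][:2]
for d in r: print(d["conf"],d["point"])
s1=cv2.resize(im[235:285,155:255],(800,400),interpolation=cv2.INTER_CUBIC)
sc=optics.get_image("scene");s2=cv2.resize(sc[290:385,205:305],None,fx=4,fy=4,interpolation=cv2.INTER_CUBIC)
s3=cv2.resize(im[165:215,205:255],(400,400),interpolation=cv2.INTER_CUBIC)
o=np.zeros((590,800,3),np.uint8);o[:200,:]=s1[80:280] if 0 else s1[40:240];o[200:580,:400]=s2[:380];o[200:580,400:]=s3[:380]
cv2.imwrite("pics/crop1.png",o)
for z in(25,30):
  print(z,[px2w("top",p,z).round(1)[:2].tolist() for p in [(200,262)]])
E
```

```text
rack {'c': (439.5, 273.7), 'size': (211, 63), 'yaw': -83.7}
block {'c': (561.6, 47.1), 'size': (292, 104), 'yaw': -4.4}
tray {'c': (517.2, -275.6), 'size': (282, 141), 'yaw': 7.5}
pocket [297.4 175.9] 9.1 [667.1  38.6]
pocket [295.  201.8] 9.1625 [597.3  43.6]
pocket [292.5 228.1] 9.25 [527.2  48.8]
pocket [290.2 254.6] 9.3375 [457.7  53.3]
0.69 [230.7, 188.2]
0.4 [491.2, 215.4]
25 [[434.7, 282.0]]
30 [[434.4, 280.7]]
```

View pics/crop1.png

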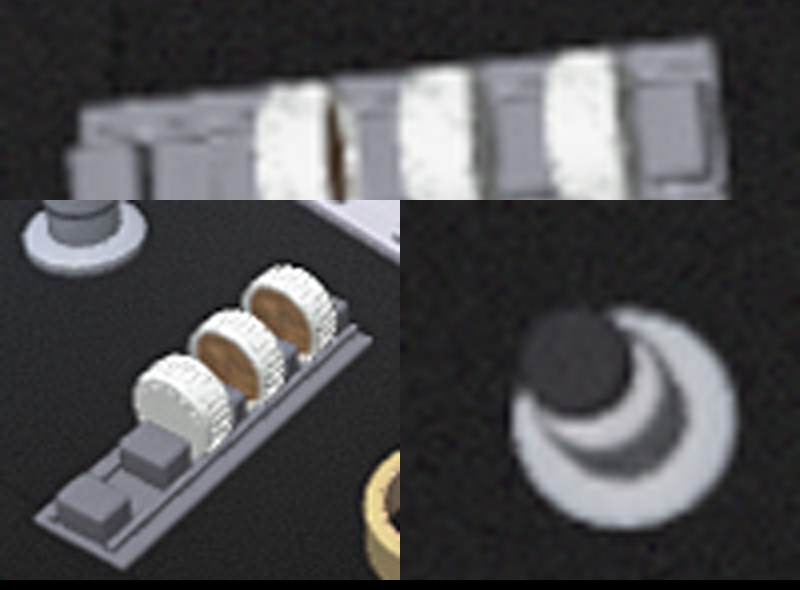

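Crop confirms the directions. The +y-most cap shows its white top to +y, so its rim faces −y. The other two show brown cork to +y, so their rims face +y. Plunger head is at about (226.9,185.0) and pump base at (233.1,192.1).

Run:
```python
from h import *
a,b=[px2w("top",p,5)[:2] for p in [(165.0,252.6),(243.8,244.5)]]
print(a,b,np.hypot(*(a-b)));u=(a-b)/np.hypot(*(a-b));n=np.array([u[1],-u[0]])
c=(a+b)/2-30*n;print("yaw",np.degrees(np.arctan2(n[1],n[0])),"c",c.round(1))
for i in range(4):print(i,(c+u*45*(i-1.5)).round(1), w2px("top",[*(c+u*45*(i-1.5)),57]).round(1))
print("plunger",px2w("top",(226.9,185),90),px2w("top",(233.1,192.1),6))
im=cv2.imread("pics/top1.png")
# cap tops white blobs
m=(im[240:285,180:250].min(2)>150).astype(np.uint8)
n_,l,st,ce=cv2.connectedComponentsWithStats(m)
for s,q in zip(st[1:],ce[1:]):
    if s[4]>30:print(s,q+[180,240],px2w("top",q+[180,240],50).round(1))
M=R.from_rotvec(get_obs()["orientation"]).as_matrix();print(M.round(3))
```

```text
[458.96275087 378.60687913] [482.89921969 175.22370162] 204.7868927277467
yaw 6.712347653892621 c [441.1 273.4]
0 [449.  206.4] [227.5 255.9]
1 [443.8 251.1] [209.4 257.8]
2 [438.5 295.8] [191.2 259.6]
3 [433.2 340.4] [172.9 261.5]
plunger [620.85257964 207.72085256  90.        ] [621.48937111 207.68740023   6.        ]
[ 37   6  26  23 238] [227.37815126 257.38235294] [445.7 208.   50. ]
[ 22   8  14  23 203] [208.95073892 259.07389163] [440.9 253.6  50. ]
[  3  10  14  23 194] [191.00515464 261.01546392] [435.5 298.   50. ]
[17 12  5 17 42] [198.85714286 259.64285714] [439.1 278.6  50. ]
[[ 0.914  0.406 -0.   ]
 [ 0.406 -0.914  0.   ]
 [-0.    -0.    -1.   ]]
```

```bash
cat >> h.py <<'E'
import json
def plan(wps,step=50.,start=None):
    """wps: (x,y,z,psi_deg,open%[,max step mm]); prints rows for move_arm in calls of 10"""
    o=get_obs();M=R.from_rotvec(o["orientation"]).as_matrix()
    p=np.array(start[:3] if start else o["ee_pos"],float);psi=start[3] if start else np.degrees(np.arctan2(M[1,0],M[0,0]))
    rows=[]
    for w in wps:
        t=np.array(w[:3],float);st=w[5] if len(w)>5 else step;dp=(w[3]-psi+180)%360-180
        n=max(1,int(np.ceil(np.linalg.norm(t-p)/st)),int(np.ceil(abs(dp)/9)))
        p0,a0=p.copy(),psi
        for i in range(1,n+1):
            d=p0+(t-p0)*i/n-p;c,s=np.cos(np.radians(psi)),np.sin(np.radians(psi))
            r=[round(v/10,2) for v in (c*d[0]+s*d[1], s*d[0]-c*d[1], -d[2])]
            q=round(psi-(a0+dp*i/n),1);v=np.array(r)*10
            p=p+[c*v[0]+s*v[1],s*v[0]-c*v[1],-v[2]];psi-=q
            rows.append([*r,q,w[4]])
    for i in range(0,len(rows),10):print(json.dumps(rows[i:i+10]))
    print("end",p.round(1),round(psi,1))
E
python3 - <<'E'
from h import *
plan([(400,0,200,96.7,90),(438.5,295.8,160,96.7,90)],55)
E
```

```text
[[3.32, -4.21, 0.21, -6.6, 90], [3.79, -3.79, 0.2, -6.6, 90], [4.19, -3.34, 0.21, -6.6, 90], [4.56, -2.83, 0.2, -6.7, 90], [4.85, -2.28, 0.21, -6.6, 90], [5.08, -1.71, 0.21, -6.6, 90], [5.24, -1.12, 0.2, -6.6, 90], [5.34, -0.5, 0.21, -6.6, 90], [5.36, 0.11, 0.21, -6.6, 90], [5.31, 0.73, 0.2, -6.6, 90]]
[[5.19, 1.34, 0.21, -6.7, 90], [4.82, 1.21, 0.67, 0.0, 90], [4.82, 1.22, 0.66, 0.0, 90], [4.82, 1.21, 0.67, 0.0, 90], [4.82, 1.22, 0.67, 0.0, 90], [4.82, 1.21, 0.66, 0.0, 90], [4.82, 1.22, 0.67, 0.0, 90]]
end [438.5 295.8 160. ] 96.7
```

Call:
move_arm:
  rows:
    - [3.32,-4.21,0.21,-6.6,90]
    - [3.79,-3.79,0.2,-6.6,90]
    - [4.19,-3.34,0.21,-6.6,90]
    - [4.56,-2.83,0.2,-6.7,90]
    - [4.85,-2.28,0.21,-6.6,90]
    - [5.08,-1.71,0.21,-6.6,90]
    - [5.24,-1.12,0.2,-6.6,90]
    - [5.34,-0.5,0.21,-6.6,90]
    - [5.36,0.11,0.21,-6.6,90]
    - [5.31,0.73,0.2,-6.6,90]

```text
t: 2.55
ee_pos: [387.1, -50.3, 202.4]
orientation: [2.216, 2.225, 0.001]
ft_force: [0.8, -0.3, 0.4]
width: 79.1
grasp_force: 0.0
```

Call:
move_arm:
  rows:
    - [5.19,1.34,0.21,-6.7,90]
    - [4.82,1.21,0.67,0,90]
    - [4.82,1.22,0.66,0,90]
    - [4.82,1.21,0.67,0,90]
    - [4.82,1.22,0.67,0,90]
    - [4.82,1.21,0.66,0,90]
    - [4.82,1.22,0.67,0,90]
    - [0,0,0,0,90]

```text
t: 3.55
ee_pos: [438.8, 298.7, 159.6]
orientation: [2.083, 2.352, 0.002]
ft_force: [-0.2, -0.3, -0.4]
width: 78.8
grasp_force: 0.0
```

Run:
```python
from h import *
o=get_obs();print(o["ee_pos"],o["t"],o["ft_force"])
plan([(438.5,295.8,65,96.7,90,40),(438.5,295.8,24,96.7,90,12)])
```

```text
[438.83959174 298.67268112 159.64710304] 3.55 [-0.19585125 -0.32681766 -0.40847134]
[[-0.09, -0.02, 3.15, 0.1, 90], [-0.1, -0.03, 3.16, 0.1, 90], [-0.09, -0.02, 3.15, 0.0, 90], [-0.0, 0.0, 1.03, 0.0, 90], [-0.0, 0.0, 1.02, 0.0, 90], [-0.0, 0.0, 1.03, 0.0, 90], [-0.0, 0.0, 1.02, 0.0, 90]]
end [438.5 295.8  24. ] 96.7
```

Call:
move_arm:
  rows:
    - [0,0,3.2,0,90]
    - [0,0,3.2,0,90]
    - [0,0,3.1,0,90]
    - [0,0,0,0,90]
    - [0,0,0,0,90]

```text
t: 4.18
ee_pos: [439.0, 295.6, 65.9]
orientation: [2.087, 2.347, 0.001]
ft_force: [0.0, -0.3, -0.1]
width: 79.2
grasp_force: 0.0
```

Run:
```python
from h import *
im=pic("scene","s2.png");cv2.imwrite("pics/s2c.png",cv2.resize(im[200:400,160:340],None,fx=3.3,fy=3))
print(get_obs()["ee_pos"])
```

```text
[439.26777826 295.88039656  66.25262066]
```

View pics/s2c.png

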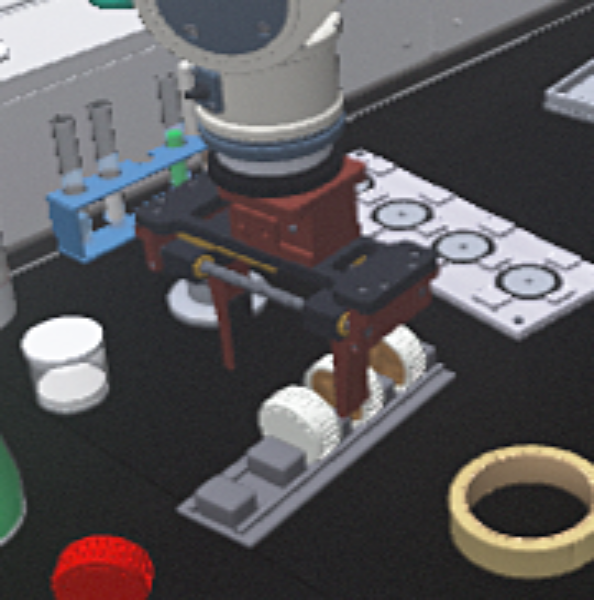

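The fingers straddle the slot2 cap cleanly, so I descend and grip.

Call:
move_arm:
  rows:
    - [0,0,1.5,0,90]
    - [0,0,1.5,0,90]
    - [0,0,1.2,0,90]
    - [0,0,0,0,90]
    - [0,0,0,0,40]
    - [0,0,0,0,40]
    - [0,0,0,0,40]
    - [0,0,0,0,40]
    - [0,0,0,0,40]

```text
t: 5.35
ee_pos: [438.7, 295.9, 23.3]
orientation: [2.087, 2.348, 0.001]
ft_force: [0.2, 0.1, 2.9]
width: 51.4
grasp_force: 30.0
```

Run:
```python
from h import *
print(get_obs())
```

```text
{'t': 5.35, 'qpos': array([5.70912342e-01, 6.01385297e-01, 1.93926812e+00, 2.38813649e-05,
       6.00347088e-01, 4.53291096e-01]), 'qvel': array([-4.16763031e-04, -6.28720004e-05, -1.50177668e-03,  6.46820520e-05,
        8.43068451e-04,  1.30078604e-03]), 'joint_torque': array([-2.87839794e-02, -5.05289841e+01, -1.41909215e+01,  2.98268523e-02,
       -6.69707777e-02,  1.37894585e-04]), 'ee_pos': array([438.69348039, 295.90164852,  23.29388464]), 'orientation': array([2.08695738e+00, 2.34803960e+00, 9.01309769e-04]), 'ft_force': array([0.24039165, 0.14816324, 2.90068837]), 'moment': array([-0.03402475, -0.04542176, -0.00815844]), 'grasp_force': 29.999866783618927, 'width': 51.354444750839136}
```

Call:
move_arm:
  rows:
    - [0,0,-1.5,0,40]
    - [0,0,-2.5,0,40]
    - [2,0,-1,0,40]
    - [2.5,0,0,0,40]
    - [0,0,1,0,40]
    - [0,0,1.5,0,40]
    - [0,0,1.3,0,40]
    - [0,0,0,0,40]

```text
t: 6.35
ee_pos: [432.2, 339.2, 33.2]
orientation: [-2.087, -2.347, 0.006]
ft_force: [0.8, 0.9, -0.0]
width: 51.6
grasp_force: 30.0
```

Call:
move_arm:
  rows:
    - [-0.15,0,0,0,40]
    - [-0.25,0,-0.1,0,40]
    - [-0.25,0,-0.1,0,40]
    - [-0.5,0,-0.1,0,40]
    - [-0.5,0,0,0,40]
    - [-0.5,0,0.1,0,40]
    - [-0.5,0,0.2,0,40]
    - [-0.3,0,0.2,0,40]
    - [0,0,0,0,40]

```text
t: 7.48
ee_pos: [438.0, 312.0, 34.4]
orientation: [2.087, 2.347, 0.006]
ft_force: [-0.6, 3.1, 5.8]
width: 50.9
grasp_force: 30.0
```

Run:
```python
from h import *
im=pic("scene","s3.png");cv2.imwrite("pics/s3c.png",cv2.resize(im[290:400,190:300],None,fx=5,fy=5,interpolation=2))
print(get_obs()["ee_pos"])
```

```text
[438.00347998 312.08001397  34.40343863]
```

View pics/s3c.png

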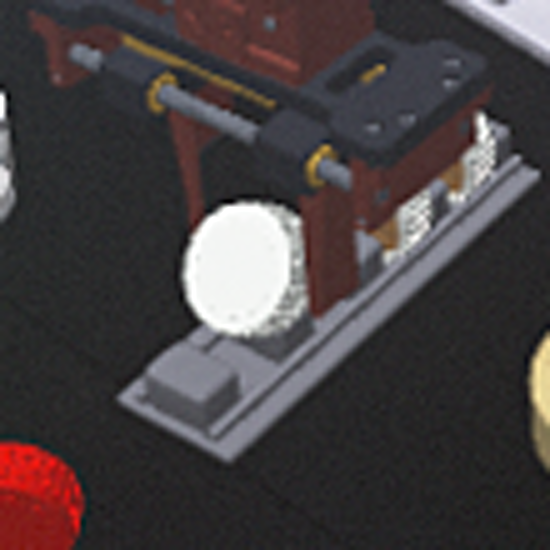

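The tilt trick works: cap leans about 45° with its white top turning up. I'll finish it by pressing it down on the free bench near (480,140).

Run:
```python
from h import *
plan([(438,312,100,96.7,40,30),(480,150,100,96.7,40,40),(480,147,24,96.7,40,30),(480,138,2.5,96.7,40,4)])
```

```text
[[-0.0, -0.0, -2.19, 0.0, 40], [-0.01, -0.0, -2.18, 0.0, 40], [0.0, -0.0, -2.19, 0.0, 40], [-3.32, 0.46, 0.0, 0.0, 40], [-3.31, 0.45, 0.0, 0.0, 40], [-3.32, 0.46, 0.0, 0.0, 40], [-3.31, 0.45, 0.0, 0.0, 40], [-3.32, 0.46, 0.0, 0.0, 40], [-0.1, -0.01, 2.53, 0.0, 40], [-0.1, -0.02, 2.54, 0.0, 40]]
[[-0.1, -0.01, 2.53, 0.0, 40], [-0.15, -0.02, 0.36, 0.0, 40], [-0.15, -0.01, 0.36, 0.0, 40], [-0.14, -0.02, 0.36, 0.0, 40], [-0.15, -0.02, 0.35, 0.0, 40], [-0.15, -0.02, 0.36, 0.0, 40], [-0.15, -0.01, 0.36, 0.0, 40]]
end [480.  138.    2.5] 96.7
```

Call:
move_arm:
  rows:
    - [0,0,-2.2,0,40]
    - [0,0,-2.2,0,40]
    - [0,0,-2.2,0,40]
    - [-3.3,0.45,0,0,40]
    - [-3.3,0.45,0,0,40]
    - [-3.3,0.45,0,0,40]
    - [-3.3,0.45,0,0,40]
    - [-3.3,0.45,0,0,40]
    - [-0.1,0,2.5,0,40]
    - [-0.1,0,2.5,0,40]

```text
t: 8.78
ee_pos: [479.6, 147.3, 49.4]
orientation: [2.088, 2.346, 0.003]
ft_force: [0.2, 0.2, -0.5]
width: 50.9
grasp_force: 30.0
```

Call:
move_arm:
  rows:
    - [-0.1,0,2.5,0,40]
    - [0,0,0,0,40]
    - [-0.15,0,0.36,0,40]
    - [-0.15,0,0.36,0,40]
    - [-0.15,0,0.36,0,40]
    - [-0.15,0,0.36,0,40]
    - [-0.15,0,0.36,0,40]
    - [-0.15,0,0.36,0,40]
    - [0,0,0,0,40]

```text
t: 9.9
ee_pos: [479.9, 137.7, 2.6]
orientation: [2.087, 2.348, -0.0]
ft_force: [-0.7, -3.0, 6.8]
width: 51.3
grasp_force: 30.0
```

Run:
```python
from h import *
im=pic("scene","s4.png");p=w2px("scene",[480,138,10]).astype(int);print(p)
cv2.imwrite("pics/s4c.png",cv2.resize(im[p[1]-60:p[1]+50,p[0]-60:p[0]+50],None,fx=5,fy=5,interpolation=2))
print(get_obs()["ee_pos"])
```

```text
[288 306]
[479.86842038 137.76816949   2.61200558]
```

View pics/s4c.png

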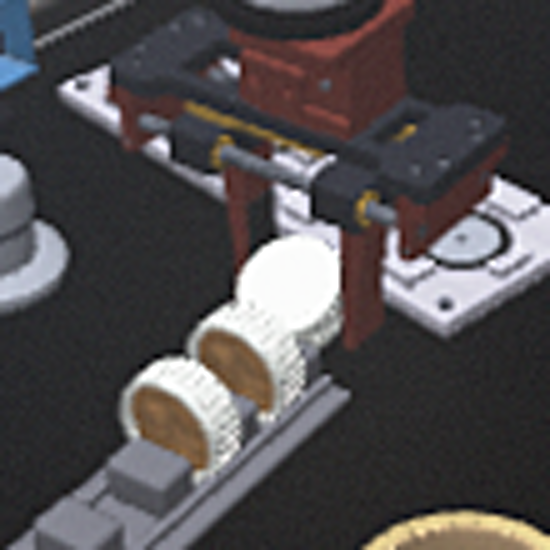

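Call:
move_arm:
  rows:
    - [0,0,0,0,85]
    - [0,0,0,0,85]
    - [0,0,0,0,85]
    - [0,0,-1,0,85]
    - [0,0,-5,0,85]
    - [0,0,-5,0,85]
    - [0,0,0,0,85]

```text
t: 10.82
ee_pos: [482.4, 138.8, 116.3]
orientation: [2.084, 2.345, 0.01]
ft_force: [0.5, 0.4, 0.2]
width: 74.6
grasp_force: 0.0
```

Run:
```python
from h import *
im=pic("scene","s5.png");p=w2px("scene",[480,138,10]).astype(int)
cv2.imwrite("pics/s5c.png",cv2.resize(im[p[1]-50:p[1]+40,p[0]-50:p[0]+40],None,fx=6,fy=6,interpolation=2))
for d in spotter.regions_of("scene","cap0"):
  ys,xs=np.where(d["region"]);print(round(d["conf"],2),np.round(d["point"]),px2w("scene",((xs.min()+xs.max())/2,(ys.min()+ys.max())/2),10).round(1)[:2],np.ptp(xs),np.ptp(ys))
```

```text
0.9 [280. 318.] [470.3 185.6] 21 21
0.69 [191. 391.] [436.1 446. ] 31 28
0.62 [293. 304.] [479.6 134.8] 20 17
0.57 [264. 328.] [464.5 233.3] 24 24
0.44 [381. 236.] [ 507.5 -272.3] 103 48
```

View pics/s5c.png

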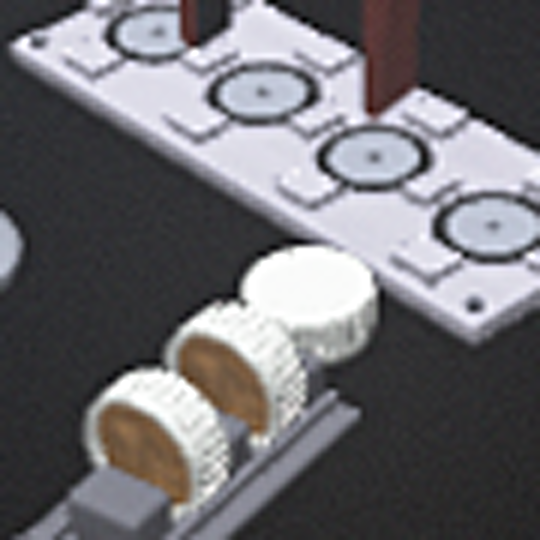

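The cap lies flat, white top up, with its top-face centre at scene (289.7,303.5). I'll regrip it with the fingertips at mid-thickness.

Run:
```python
from h import *
c=px2w("scene",(289.7,303.5),20);print(c,get_obs()["ee_pos"])
plan([(c[0],c[1],40,96.7,85,45),(c[0],c[1],9,96.7,85,18)],start=(480,138,112.5,96.7))
```

```text
[476.09543265 139.19287745  20.        ] [479.89556059 138.03777695 113.00342242]
[[0.08, -0.19, 3.62, 0.0, 85], [0.08, -0.18, 3.63, 0.0, 85], [0.0, -0.0, 1.55, 0.0, 85], [0.0, -0.0, 1.55, 0.0, 85]]
end [476.1 139.2   9. ] 96.7
```

Call:
move_arm:
  rows:
    - [0.05,0,3.6,0,85]
    - [0,0,3.6,0,85]
    - [0,0,1.6,0,85]
    - [0,0,1.5,0,85]
    - [0,0,0,0,40]
    - [0,0,0,0,40]
    - [0,0,0,0,40]
    - [0,0,0,0,40]

```text
t: 11.92
ee_pos: [480.3, 138.7, 10.2]
orientation: [2.086, 2.348, 0.002]
ft_force: [-0.4, 0.7, 3.7]
width: 51.3
grasp_force: 30.0
```

Run:
```python
from h import *
o=get_obs();p=o["ee_pos"];print(p,o["width"])
plan([(p[0],p[1],70,96.7,40,35),(597.3,43.6,70,131,40,50),(597.3,43.6,35,131,40,35),(597.3,43.6,20,131,40,8)])
```

```text
[480.33322957 138.67824052  10.16490417] 51.27918914261527
[[0.0, 0.0, -2.99, 0.0, 40], [0.0, 0.0, -2.99, 0.0, 40], [-2.7, 2.62, -0.0, -8.6, 40], [-3.07, 2.2, -0.0, -8.5, 40], [-3.36, 1.71, -0.0, -8.6, 40], [-3.57, 1.19, -0.0, -8.6, 40], [-0.0, 0.0, 3.5, 0.0, 40], [-0.0, 0.0, 0.75, 0.0, 40], [-0.0, 0.0, 0.75, 0.0, 40]]
end [597.3  43.6  20. ] 131.0
```

Call:
move_arm:
  rows:
    - [0,0,-3,0,40]
    - [0,0,-3,0,40]
    - [-2.7,2.6,0,-8.6,40]
    - [-3.1,2.2,0,-8.5,40]
    - [-3.35,1.7,0,-8.6,40]
    - [-3.55,1.2,0,-8.6,40]
    - [0,0,0,0,40]
    - [0,0,3,0,40]
    - [0,0,0,0,40]
    - [0,0,0,0,40]

```text
t: 13.18
ee_pos: [596.0, 43.9, 39.9]
orientation: [-1.302, -2.859, 0.0]
ft_force: [0.3, -0.2, -0.2]
width: 50.8
grasp_force: 30.0
```

Run:
```python
from h import *
im=pic("scene","s6.png");p=w2px("scene",[597,43.6,20]).astype(int);print(p)
cv2.imwrite("pics/s6c.png",cv2.resize(im[p[1]-40:p[1]+40,p[0]-50:p[0]+50],None,fx=7,fy=7,interpolation=2))
o=get_obs();print(o["ee_pos"],R.from_rotvec(o["orientation"]).as_matrix()[:,0]);plan([(597.3,43.6,20,131,40)])
```

```text
[281 268]
[596.50195439  43.81154551  40.24435091] [-6.56537144e-01  7.54293581e-01 -4.16084758e-04]
[[-0.07, 0.05, 2.02, 0.0, 40]]
end [597.3  43.6  20. ] 131.0
```

View pics/s6c.png

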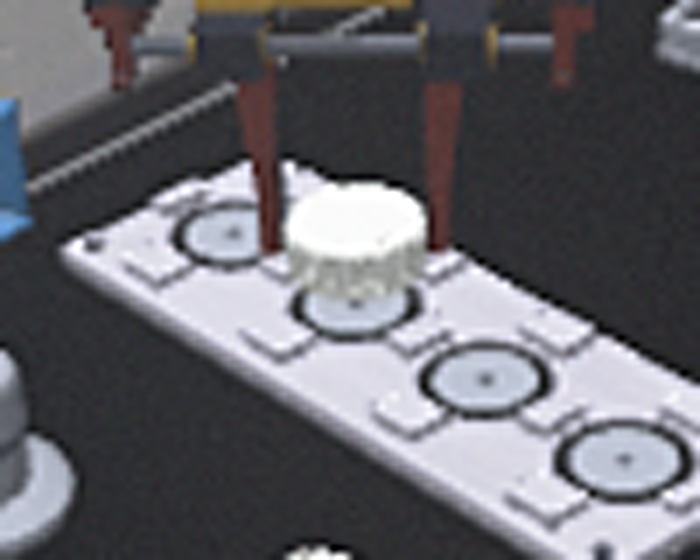

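The held cap is level above its pocket, with the ring centre at scene (282,271). Lowering it now.

Call:
move_arm:
  rows:
    - [-0.05,0.05,0.8,0,40]
    - [0,0,0.6,0,40]
    - [0,0,0.5,0,40]
    - [0,0,0,0,40]
    - [0,0,0,0,40]

```text
t: 13.85
ee_pos: [597.0, 43.3, 20.3]
orientation: [-1.302, -2.859, 0.0]
ft_force: [-0.8, -0.4, -0.2]
width: 51.1
grasp_force: 30.0
```

Run:
```python
from h import *
for f,z in (((281-50+355.5/7,268-40+219/7),51),((281-50+357/7,268-40+303/7),10),((281-50+485/7,268-40+379/7),10)): print(px2w("scene",f,z).round(1))
```

```text
[590.8  46.2  51. ]
[596.4  41.6  10. ]
[526.6  47.6  10. ]
```

Call:
move_arm:
  rows:
    - [0,0,0,0,75]
    - [0,0,0,0,75]
    - [0,0,0,0,75]
    - [0,0,-3,0,75]
    - [0,0,-5,0,75]
    - [0,0,0,0,75]

```text
t: 14.6
ee_pos: [599.9, 43.5, 104.2]
orientation: [1.299, 2.853, 0.005]
ft_force: [0.9, 0.4, 0.0]
width: 66.4
grasp_force: 0.0
```

Run:
```python
from h import *
im=pic("scene","s7.png");p=w2px("scene",[597,43.6,20]).astype(int);print(p)
cv2.imwrite("pics/s7c.png",cv2.resize(im[p[1]-40:p[1]+50,p[0]-50:p[0]+60],None,fx=7,fy=6.5,interpolation=2))
plan([(437.5,300,140,96.7,90,50)])
```

```text
[281 268]
[[4.27, 0.67, -0.54, 4.9, 90], [4.32, 0.31, -0.54, 4.9, 90], [4.33, -0.07, -0.54, 4.9, 90], [4.3, -0.43, -0.54, 4.9, 90], [4.25, -0.8, -0.54, 4.9, 90], [4.17, -1.16, -0.54, 4.9, 90], [4.05, -1.51, -0.54, 4.9, 90]]
end [437.5 300.  140. ] 96.7
```

View pics/s7c.png

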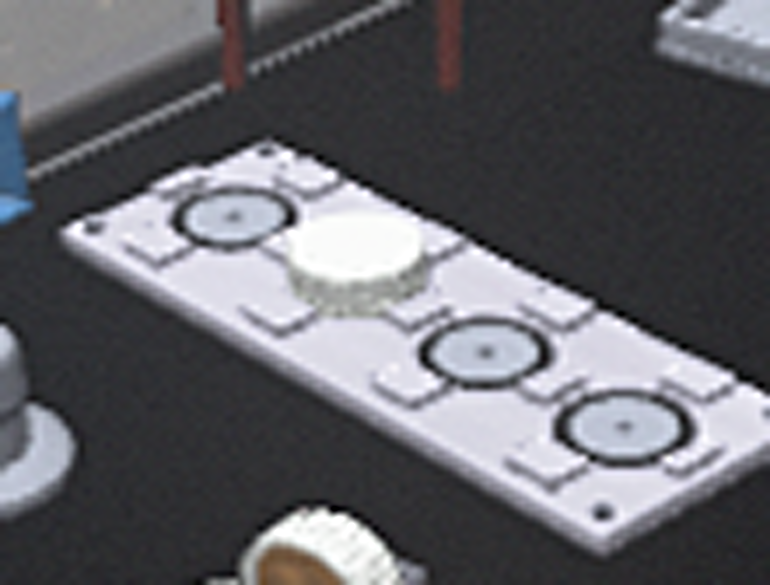

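Run:
```python
from h import *
im=optics.get_image("top")
sub=im[185:220,280:312]; m=(sub.min(2)>225).astype(np.uint8)
big=cv2.resize(im[180:225,270:320],None,fx=10,fy=10,interpolation=2);
n,l,st,ce=cv2.connectedComponentsWithStats(m)
for s,q in zip(st[1:],ce[1:]):
    if s[4]>20: print(s,q+[280,185],px2w("top",q+[280,185],30).round(1))
print("scene top@30",px2w("scene",(282.1,265.7),30).round(1), "expected top px",w2px("top",[597,43,30]),w2px("scene",[596.5,42,30]))
```

```text
scene top@30 [592.6  44.2  30. ] expected top px [294.90879208 200.38843732] [281.60968432 264.82795422]
```

Run:
```python
from h import *
plan([(443.8,251.1,100,96.7,90,50)],start=(597.3,43.6,100,131))
```

```text
[[4.29, 0.34, -0.0, 5.7, 90], [4.3, -0.09, -0.0, 5.7, 90], [4.27, -0.52, -0.0, 5.8, 90], [4.2, -0.94, -0.0, 5.7, 90], [4.08, -1.36, -0.0, 5.7, 90], [3.93, -1.76, -0.0, 5.7, 90]]
end [443.7 251.1 100. ] 96.7
```

Call:
move_arm:
  rows:
    - [4.29,0.34,0,5.7,90]
    - [4.3,-0.09,0,5.7,90]
    - [4.27,-0.52,0,5.8,90]
    - [4.2,-0.94,0,5.7,90]
    - [4.08,-1.36,0,5.7,90]
    - [3.93,-1.76,0,5.7,90]
    - [0,0,3.4,0,90]
    - [0,0,0,0,90]
    - [0,0,0,0,90]

```text
t: 15.82
ee_pos: [443.3, 250.3, 66.1]
orientation: [-2.087, -2.347, 0.002]
ft_force: [0.1, 0.4, 0.9]
width: 79.0
grasp_force: 0.0
```

Run:
```python
from h import *
im=pic("top","t8.png")
for thr in(180,200,220):
  m=np.zeros((480,640),np.uint8);m[188:214,282:310]=(im[188:214,282:310].min(2)>thr)
  n,l,st,ce=cv2.connectedComponentsWithStats(m)
  i=1+st[1:,4].argmax();print(thr,st[i],ce[i],px2w("top",ce[i],30).round(1))
print(im[201,282:310].min(1))
for d in spotter.regions_of("top","cap0"):
  ys,xs=np.where(d["region"]);q=((xs.min()+xs.max())/2,(ys.min()+ys.max())/2)
  print(round(d["conf"],2),np.round(q,1),px2w("top",q,27).round(1)[:2],np.ptp(xs),np.ptp(ys))
print(get_obs()["ee_pos"])
```

```text
180 [282 188  28  26 701] [295.47503566 200.20399429] [597.5  41.5  30. ]
200 [282 188  28  26 658] [295.46200608 200.13069909] [597.7  41.6  30. ]
220 [285 192  20  19 297] [294.45117845 200.6026936 ] [596.4  44.2  30. ]
[218 222 194 233 246 245 245 246 246 246 245 245 245 245 245 246 246 245
 246 245 245 245 224 186 215 217 219 217]
0.67 [229. 257.] [448.3 208.3] 12 20
0.51 [294.  201.5] [594.6  45.4] 20 19
0.47 [214. 258.] [445.2 246.4] 4 16
[444.01405743 250.53001452  66.90973573]
```

Cap A is seated: measured (596.4,44.2), against the pocket at (597.3,43.6). Now cap B in slot1.

Call:
move_arm:
  rows:
    - [0.05,0,1.5,0,90]
    - [0,0,1.5,0,90]
    - [0,0,1.2,0,90]
    - [0,0,0,0,90]
    - [0,0,0,0,40]
    - [0,0,0,0,40]
    - [0,0,0,0,40]
    - [0,0,0,0,40]
    - [0,0,0,0,40]

```text
t: 17.05
ee_pos: [443.6, 251.4, 24.7]
orientation: [2.087, 2.348, 0.001]
ft_force: [0.1, 0.2, 3.8]
width: 51.1
grasp_force: 30.0
```

Call:
move_arm:
  rows:
    - [0,0,-1.1,0,40]
    - [0,0,0,0,40]
    - [0.15,0,0,0,40]
    - [0.25,0,-0.1,0,40]
    - [0.25,0,-0.1,0,40]
    - [0.5,0,-0.1,0,40]
    - [0.5,0,0,0,40]
    - [0.5,0,0.1,0,40]
    - [0.5,0,0.3,0,40]
    - [0.4,0,0.4,0,40]

```text
t: 18.3
ee_pos: [439.5, 281.1, 30.6]
orientation: [2.087, 2.348, -0.002]
ft_force: [0.5, -5.0, 8.8]
width: 50.7
grasp_force: 30.0
```

Run:
```python
from h import *
o=get_obs();print(o["ee_pos"],o["ft_force"])
p=o["ee_pos"]
plan([(p[0],p[1],100,96.7,40,30),(480,129,100,96.7,40,40),(480,129,22,96.7,40,30),(480,138,2.5,96.7,40,4)])
```

```text
[439.54467144 281.10380339  30.61392137] [ 0.52556628 -4.9964819   8.76577424]
[[0.0, 0.0, -2.31, 0.0, 40], [0.0, 0.0, -2.32, 0.0, 40], [0.0, 0.0, -2.31, 0.1, 40], [-3.89, 0.56, 0.0, -0.0, 40], [-3.9, 0.57, 0.0, -0.0, 40], [-3.89, 0.56, 0.0, -0.0, 40], [-3.9, 0.57, 0.0, -0.0, 40], [0.0, -0.0, 2.6, -0.0, 40], [0.0, -0.0, 2.6, -0.0, 40], [0.0, -0.0, 2.6, -0.0, 40]]
[[0.15, 0.02, 0.33, -0.0, 40], [0.15, 0.01, 0.32, -0.0, 40], [0.15, 0.02, 0.33, -0.0, 40], [0.15, 0.02, 0.32, -0.0, 40], [0.15, 0.01, 0.33, -0.0, 40], [0.15, 0.02, 0.32, -0.0, 40]]
end [480.  138.    2.5] 96.7
```

Call:
move_arm:
  rows:
    - [0,0,-2.3,0,40]
    - [0,0,-2.3,0,40]
    - [0,0,-2.3,0,40]
    - [-3.9,0.57,0,0,40]
    - [-3.9,0.57,0,0,40]
    - [-3.9,0.57,0,0,40]
    - [-3.9,0.57,0,0,40]
    - [0,0,2.6,0,40]
    - [0,0,2.6,0,40]
    - [0,0,2.6,0,40]

```text
t: 19.55
ee_pos: [480.9, 129.3, 20.6]
orientation: [2.088, 2.348, 0.001]
ft_force: [1.0, 12.7, 25.0]
width: 50.8
grasp_force: 30.1
```

Call:
move_arm:
  rows:
    - [0,0,0,0,40]
    - [0.15,0,0.33,0,40]
    - [0.15,0,0.32,0,40]
    - [0.15,0,0.33,0,40]
    - [0.15,0,0.32,0,40]
    - [0.15,0,0.33,0,40]
    - [0.15,0,0.32,0,40]
    - [0,0,0,0,40]

```text
t: 20.55
ee_pos: [480.8, 139.2, 2.6]
orientation: [2.086, 2.347, 0.004]
ft_force: [-0.8, 4.1, 7.0]
width: 50.9
grasp_force: 30.0
```

Call:
move_arm:
  rows:
    - [0,0,0,0,85]
    - [0,0,0,0,85]
    - [0,0,0,0,85]
    - [0,0,-1,0,85]
    - [0,0,-5,0,85]
    - [0,0,-5,0,85]
    - [0,0,0,0,85]

```text
t: 21.42
ee_pos: [482.2, 138.9, 115.8]
orientation: [2.084, 2.345, 0.01]
ft_force: [1.1, -1.0, -0.1]
width: 74.8
grasp_force: 0.0
```

```bash
cat >> h.py <<'E'
def top_ellipse(n,xy,z,half=16,thr=228,save=None):
    """centre of a cap's bright closed top (height z) near xy"""
    im=optics.get_image(n);p=w2px(n,[*xy,z]).astype(int)
    a=im[p[1]-half:p[1]+half,p[0]-half:p[0]+half]
    m=(a.min(2)>thr).astype(np.uint8);k,l,st,ce=cv2.connectedComponentsWithStats(m)
    if k<2: return None
    i=1+st[1:,4].argmax();q=ce[i]+p-half
    if save: cv2.imwrite(save,cv2.resize(im[p[1]-45:p[1]+45,p[0]-50:p[0]+50],None,fx=6,fy=6,interpolation=2))
    return st[i][2:],q.round(1),px2w(n,q,z).round(1)[:2]
E
python3 - <<'E'
from h import *
print(top_ellipse("scene",(480,138),20,save="pics/s9c.png"),get_obs()["ee_pos"])
im=cv2.imread("pics/s5.png");p=w2px("scene",[480,138,20]).astype(int);a=im[p[1]-16:p[1]+16,p[0]-16:p[0]+16]
k,l,st,ce=cv2.connectedComponentsWithStats((a.min(2)>228).astype(np.uint8));i=1+st[1:,4].argmax();print(st[i],ce[i]+p-16,px2w("scene",ce[i]+p-16,20))
E
```

```text
(array([ 28,  21, 281], dtype=int32), array([286.5, 304.8]), array([478.3, 147.4])) [480.83918358 138.51555301 113.85521182]
[  0  11  28  21 289] [286.3183391  305.27681661] [477.32652967 149.20712034  20.        ]
```

View pics/s9c.png

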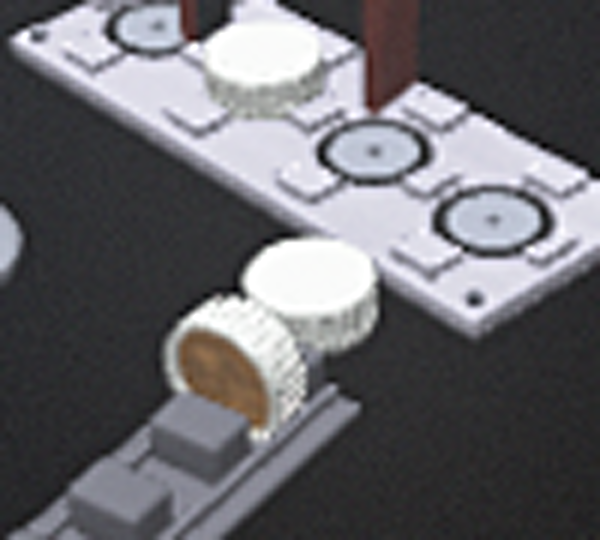

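Cap B lies flat with its white top up, maybe 1–2 mm lower in y than the first. I regrip it with a −0.1 cm shift and take it to pocket 2 (527.2,48.8).

Call:
move_arm:
  rows:
    - [-0.1,0,3.6,0,85]
    - [0,0,3.6,0,85]
    - [0,0,1.6,0,85]
    - [0,0,1.5,0,85]
    - [0,0,0,0,40]
    - [0,0,0,0,40]
    - [0,0,0,0,40]
    - [0,0,0,0,40]

```text
t: 22.48
ee_pos: [480.4, 137.4, 9.7]
orientation: [2.086, 2.348, 0.002]
ft_force: [-0.1, -0.6, 4.8]
width: 50.9
grasp_force: 30.0
```

Run:
```python
from h import *
o=get_obs();p=o["ee_pos"];print(p,o["width"])
plan([(p[0],p[1],70,96.7,40,35),(527.2,48.8,70,131,40,50)])
```

```text
[480.38887477 137.39949127   9.65156734] 50.94469544333145
[[0.0, 0.0, -3.02, 0.0, 40], [0.0, 0.0, -3.01, 0.0, 40], [-2.34, 0.9, -0.0, -8.6, 40], [-2.44, 0.55, -0.0, -8.5, 40], [-2.5, 0.17, -0.0, -8.6, 40], [-2.5, -0.2, -0.0, -8.6, 40]]
end [527.2  48.8  70. ] 131.0
```

Call:
move_arm:
  rows:
    - [0,0,-3,0,40]
    - [0,0,-3,0,40]
    - [-2.35,0.9,0,-8.6,40]
    - [-2.45,0.55,0,-8.5,40]
    - [-2.5,0.15,0,-8.6,40]
    - [-2.5,-0.2,0,-8.6,40]
    - [0,0,0,0,40]
    - [0,0,3,0,40]
    - [0,0,0,0,40]
    - [0,0,0,0,40]

```text
t: 23.72
ee_pos: [526.3, 48.9, 39.3]
orientation: [-1.303, -2.859, 0.0]
ft_force: [0.1, 0.4, 0.1]
width: 51.1
grasp_force: 30.0
```

Run:
```python
from h import *
p=get_obs()["ee_pos"];print(p);plan([(527.0,48.6,20,131,40)])
```

```text
[526.27364193  48.88800523  39.33894117]
[[-0.07, 0.04, 1.93, 0.0, 40]]
end [527.   48.6  20. ] 131.0
```

Call:
move_arm:
  rows:
    - [-0.05,0.05,0.8,0,40]
    - [0,0,0.6,0,40]
    - [0,0,0.5,0,40]
    - [0,0,0,0,40]
    - [0,0,0,0,40]

```text
t: 24.35
ee_pos: [527.2, 48.3, 19.8]
orientation: [-1.302, -2.859, 0.0]
ft_force: [-0.6, 0.4, -0.5]
width: 51.5
grasp_force: 30.0
```

Call:
move_arm:
  rows:
    - [0,0,0,0,75]
    - [0,0,0,0,75]
    - [0,0,0,0,75]
    - [0,0,-3,0,75]
    - [0,0,-5,0,75]
    - [0,0,0,0,75]

```text
t: 25.1
ee_pos: [529.7, 48.5, 103.1]
orientation: [1.299, 2.854, 0.005]
ft_force: [-0.8, -0.4, -0.3]
width: 65.8
grasp_force: 0.0
```

Run:
```python
from h import *
plan([(449,206.4,100,96.7,90,50)])
```

```text
[[4.3, 1.07, 0.08, 8.6, 90], [4.42, 0.41, 0.08, 8.6, 90], [4.42, -0.24, 0.07, 8.6, 90], [4.34, -0.91, 0.08, 8.5, 90]]
end [449.  206.4 100. ] 96.7
```

Call:
move_arm:
  rows:
    - [4.12,1.27,0,8.6,90]
    - [4.42,0.41,0,8.6,90]
    - [4.42,-0.24,0,8.6,90]
    - [4.34,-0.91,0,8.5,90]
    - [0,0,3.4,0,90]
    - [0,0,0,0,90]
    - [0,0,0,0,90]
    - [0,0,0,0,90]

```text
t: 26.1
ee_pos: [449.9, 205.9, 66.6]
orientation: [2.088, 2.347, 0.002]
ft_force: [-0.3, 0.0, -0.2]
width: 79.3
grasp_force: 0.0
```

Run:
```python
from h import *
for q in((527.2,48.8),(597.3,43.6)): print(top_ellipse("top",q,30,half=12,thr=232))
print(get_obs()["ee_pos"]);plan([(449,206.6,24,96.7,90,15)])
```

```text
(array([ 19,  19, 286], dtype=int32), array([292.1, 227.2]), array([526.8,  48.9]))
(array([ 18,  19, 270], dtype=int32), array([294.3, 200.6]), array([596.3,  44.5]))
[449.8722691  205.96852088  66.57658575]
[[0.02, -0.03, 1.42, -0.0, 90], [0.03, -0.02, 1.42, -0.0, 90], [0.02, -0.03, 1.42, -0.0, 90]]
end [449.  206.6  24. ] 96.7
```

Both caps are in their pockets. Cap C in slot0 is next.

Call:
move_arm:
  rows:
    - [0.05,-0.05,1.5,0,90]
    - [0,0,1.5,0,90]
    - [0,0,1.2,0,90]
    - [0,0,0,0,90]
    - [0,0,0,0,40]
    - [0,0,0,0,40]
    - [0,0,0,0,40]
    - [0,0,0,0,40]
    - [0,0,0,0,40]

```text
t: 27.32
ee_pos: [449.0, 206.8, 24.2]
orientation: [2.087, 2.348, 0.001]
ft_force: [1.0, -0.6, 3.8]
width: 51.7
grasp_force: 30.0
```

Call:
move_arm:
  rows:
    - [0,0,-1.1,0,40]
    - [0,0,0,0,40]
    - [0.15,0,0,0,40]
    - [0.25,0,-0.1,0,40]
    - [0.25,0,-0.1,0,40]
    - [0.5,0,-0.1,0,40]
    - [0.5,0,0,0,40]
    - [0.5,0,0.1,0,40]
    - [0.5,0,0.3,0,40]
    - [0.4,0,0.4,0,40]

```text
t: 28.58
ee_pos: [444.9, 236.6, 30.2]
orientation: [2.086, 2.348, -0.001]
ft_force: [-1.2, -3.7, 9.9]
width: 50.3
grasp_force: 30.0
```

Run:
```python
from h import *
o=get_obs();print(o["ee_pos"],o["ft_force"])
p=o["ee_pos"]
plan([(p[0],p[1],80,96.7,40,30),(480,129,80,96.7,40,40),(480,129,26,96.7,40,30)])
```

```text
[444.93167554 236.58838547  30.15863916] [-1.22883416 -3.69533871  9.86353728]
[[0.0, 0.0, -2.49, 0.0, 40], [0.0, 0.0, -2.49, 0.1, 40], [-3.7, 0.75, -0.0, -0.0, 40], [-3.7, 0.74, -0.0, -0.0, 40], [-3.69, 0.75, -0.0, -0.0, 40], [-0.0, -0.0, 2.7, -0.0, 40], [-0.0, -0.0, 2.7, -0.0, 40]]
end [480. 129.  26.] 96.7
```

Call:
move_arm:
  rows:
    - [0,0,-2.5,0,40]
    - [0,0,-2.5,0,40]
    - [-3.7,0.75,0,0,40]
    - [-3.7,0.75,0,0,40]
    - [-3.7,0.75,0,0,40]
    - [0,0,2.5,0,40]
    - [0,0,2.7,0,40]
    - [0,0,0,0,40]

```text
t: 29.58
ee_pos: [478.8, 128.9, 26.4]
orientation: [-2.086, -2.346, 0.005]
ft_force: [0.2, 0.1, -0.2]
width: 50.4
grasp_force: 30.0
```

Call:
move_arm:
  rows:
    - [0.1,0,0.35,0,40]
    - [0.15,0,0.33,0,40]
    - [0.15,0,0.32,0,40]
    - [0.15,0,0.33,0,40]
    - [0.15,0,0.33,0,40]
    - [0.15,0,0.33,0,40]
    - [0.15,0,0.32,0,40]
    - [0,0,0,0,40]

```text
t: 30.58
ee_pos: [480.8, 140.8, 5.7]
orientation: [2.086, 2.347, 0.006]
ft_force: [-1.0, 9.0, 8.6]
width: 49.4
grasp_force: 30.1
```

Call:
move_arm:
  rows:
    - [0,0,0,0,85]
    - [0,0,0,0,85]
    - [0,0,0,0,85]
    - [0,0,-1,0,85]
    - [0,0,-5,0,85]
    - [0,0,-5,0,85]
    - [0,0,0,0,85]
    - [0,0,0,0,85]

```text
t: 31.58
ee_pos: [479.0, 139.1, 114.8]
orientation: [2.087, 2.348, 0.0]
ft_force: [-0.1, 1.2, 0.2]
width: 74.6
grasp_force: 0.0
```

Run:
```python
from h import *
print(top_ellipse("scene",(480,138),20,save="pics/s10c.png"),get_obs()["ee_pos"],w2px("scene",[480,138,20]))
```

```text
(array([ 22,  13, 213], dtype=int32), array([290.3, 301.6]), array([480.1, 133.1])) [478.44095426 138.98465095 114.10695906] [288.83124689 302.60493733]
```

View pics/s10c.png

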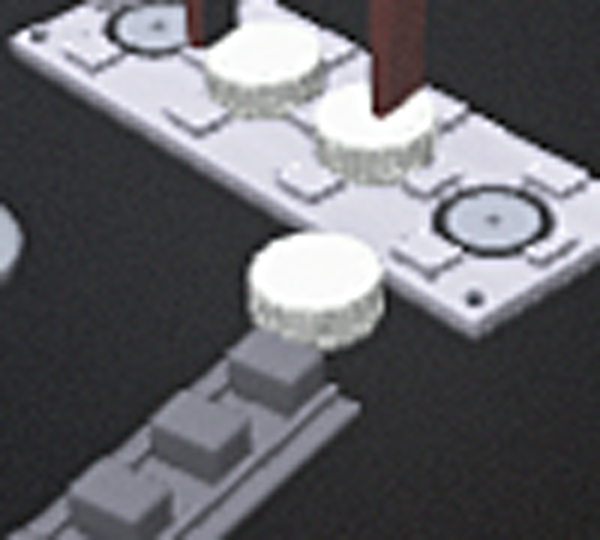

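Run:
```python
from h import *
print(px2w("scene",(290.7,301.8),20)-px2w("scene",(289.8,302.7),20))
```

```text
[ 0.81020988 -3.89968986  0.        ]
```

Cap C is flat with its white top up, at about y=133.5.

Call:
move_arm:
  rows:
    - [-0.53,0.1,3.6,0,85]
    - [0,0,3.6,0,85]
    - [0,0,1.7,0,85]
    - [0,0,1.5,0,85]
    - [0,0,0,0,40]
    - [0,0,0,0,40]
    - [0,0,0,0,40]
    - [0,0,0,0,40]

```text
t: 32.62
ee_pos: [481.5, 134.3, 11.6]
orientation: [2.086, 2.348, 0.002]
ft_force: [-0.2, 0.7, 4.0]
width: 51.1
grasp_force: 30.0
```

Run:
```python
from h import *
o=get_obs();p=o["ee_pos"];print(p,o["width"])
plan([(p[0],p[1],70,96.7,40,35),(457.5,53.3,70,131,40,50)])
```

```text
[481.471708   134.26694168  11.58728858] 51.078088939063754
[[0.0, 0.0, -2.92, 0.0, 40], [0.0, 0.0, -2.92, 0.0, 40], [-1.94, -0.83, -0.0, -8.6, 40], [-1.79, -1.12, -0.0, -8.5, 40], [-1.61, -1.36, -0.0, -8.6, 40], [-1.39, -1.59, -0.0, -8.6, 40]]
end [457.5  53.3  70. ] 131.0
```

Call:
move_arm:
  rows:
    - [0,0,-2.9,0,40]
    - [0,0,-2.9,0,40]
    - [-1.95,-0.85,0,-8.6,40]
    - [-1.8,-1.1,0,-8.5,40]
    - [-1.6,-1.35,0,-8.6,40]
    - [-1.4,-1.6,0,-8.6,40]
    - [0,0,0,0,40]
    - [0,0,2.8,0,40]
    - [0,0,0,0,40]
    - [0,0,0,0,40]

```text
t: 33.88
ee_pos: [457.3, 53.4, 41.2]
orientation: [1.303, 2.859, 0.0]
ft_force: [0.8, -0.7, -0.3]
width: 51.0
grasp_force: 30.0
```

Run:
```python
from h import *
p=get_obs()["ee_pos"];print(p);plan([(457.3,53.3,22.3,131,40)])
```

```text
[457.27449361  53.43372173  41.18143923]
[[-0.01, -0.01, 1.89, -0.0, 40]]
end [457.3  53.3  22.3] 131.0
```

Call:
move_arm:
  rows:
    - [0,0,0.8,0,40]
    - [0,0,0.6,0,40]
    - [0,0,0.5,0,40]
    - [0,0,0,0,40]
    - [0,0,0,0,40]

```text
t: 34.5
ee_pos: [457.0, 52.9, 21.7]
orientation: [-1.302, -2.859, 0.0]
ft_force: [0.3, 0.3, -0.4]
width: 51.2
grasp_force: 30.0
```

Call:
move_arm:
  rows:
    - [0,0,0,0,75]
    - [0,0,0,0,75]
    - [0,0,0,0,75]
    - [0,0,-3,0,75]
    - [0,0,-5,0,75]
    - [0,0,-3,0,75]
    - [0,0,0,0,75]
    - [0,0,0,0,75]

```text
t: 35.5
ee_pos: [456.5, 52.9, 131.2]
orientation: [-1.302, -2.859, 0.001]
ft_force: [0.0, 0.7, -0.4]
width: 65.8
grasp_force: 0.0
```

Run:
```python
from h import *
print(get_obs()["ee_pos"])
plan([(620.9,207.7,132,131,5,50)])
```

```text
[456.45277919  52.91087402 131.19699159]
[[0.18, 4.51, -0.02, 0.0, 5], [0.17, 4.52, -0.01, 0.0, 5], [0.18, 4.51, -0.02, 0.0, 5], [0.17, 4.51, -0.01, 0.0, 5], [0.18, 4.52, -0.02, 0.0, 5]]
end [620.9 207.7 132. ] 131.0
```

Call:
move_arm:
  rows:
    - [0.18,4.5,0,0,2]
    - [0.18,4.5,0,0,2]
    - [0.18,4.5,0,0,2]
    - [0.18,4.5,0,0,2]
    - [0.18,4.5,0,0,2]
    - [0,0,2,0,2]
    - [0,0,0,0,2]
    - [0,0,0,0,2]

```text
t: 36.5
ee_pos: [619.4, 206.5, 110.7]
orientation: [-1.302, -2.857, 0.003]
ft_force: [-0.1, 0.5, 0.6]
width: 1.8
grasp_force: 0.0
```

Run:
```python
from h import *
for q in((457.7,53.3),(527.2,48.8),(597.3,43.6)): print(top_ellipse("top",q,30,half=12,thr=232))
im=pic("scene","s11.png");p=w2px("scene",[560,110,20]).astype(int)
cv2.imwrite("pics/s11c.png",cv2.resize(im[p[1]-65:p[1]+55,p[0]-80:p[0]+70],None,fx=5,fy=5,interpolation=2))
print(get_obs()["ee_pos"])
```

```text
(array([ 19,  19, 284], dtype=int32), array([290.1, 254.2]), array([457.4,  52.5]))
(array([ 19,  19, 282], dtype=int32), array([292.1, 227.2]), array([526.8,  48.8]))
(array([ 18,  18, 264], dtype=int32), array([294.4, 200.7]), array([596.2,  44.4]))
[620.79703468 207.01127122 112.38856041]
```

View pics/s11c.png

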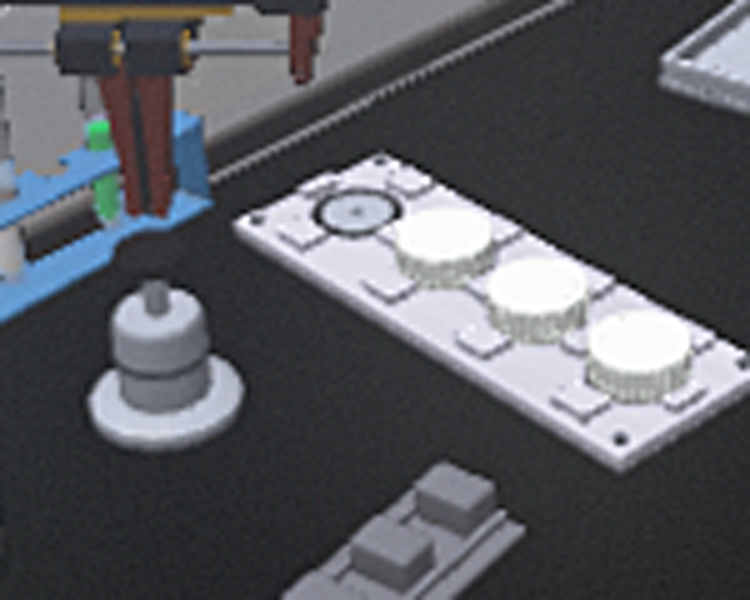

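All three caps sit flat in their pockets and the closed fingertips are over the black head. Pressing the plunger.

Call:
move_arm:
  rows:
    - [0,0,1.2,0,2]
    - [0,0,0.8,0,2]
    - [0,0,0.6,0,2]
    - [0,0,0.6,0,2]
    - [0,0,0.5,0,2]
    - [0,0,0.3,0,2]
    - [0,0,0,0,2]
    - [0,0,0,0,2]

```text
t: 37.7
ee_pos: [620.5, 207.3, 72.0]
orientation: [-1.302, -2.859, 0.001]
ft_force: [-3.4, -1.6, 6.1]
width: 1.7
grasp_force: 3.6
```

Call:
move_arm:
  rows:
    - [0,0,0.2,0,2]
    - [0,0,0.15,0,2]
    - [0,0,0,0,2]
    - [0,0,0,0,2]

```text
t: 38.2
ee_pos: [620.5, 207.3, 70.1]
orientation: [-1.302, -2.859, 0.001]
ft_force: [-8.2, -3.3, 19.5]
width: 1.8
grasp_force: 9.7
```

Force jumped to 19.5 N at z=70, so the plunger is at its stop. Hold it, then let up.

Call:
move_arm:
  rows:
    - [0,0,0,0,2]
    - [0,0,0,0,2]
    - [0,0,0,0,2]
    - [0,0,0,0,2]
    - [0,0,0,0,2]
    - [0,0,0,0,2]
    - [0,0,0,0,2]
    - [0,0,0,0,2]
    - [0,0,0,0,2]

```text
t: 39.33
ee_pos: [620.5, 207.3, 70.2]
orientation: [-1.302, -2.859, 0.001]
ft_force: [-6.8, -3.6, 18.9]
width: 1.6
grasp_force: 9.7
```

Call:
move_arm:
  rows:
    - [0,0,-0.5,0,2]
    - [0,0,-0.6,0,2]
    - [0,0,-0.6,0,2]
    - [0,0,-0.6,0,2]
    - [0,0,-1,0,2]
    - [0,0,-3,0,2]
    - [0,0,0,0,2]
    - [0,0,0,0,2]

```text
t: 40.33
ee_pos: [620.6, 207.5, 130.9]
orientation: [-1.302, -2.859, 0.0]
ft_force: [0.1, 0.5, -0.2]
width: 1.9
grasp_force: 0.0
```

Run:
```python
from h import *
im=optics.get_image("top")
print("tray",rect("top","tray",15,(418,235)))
for q in((457.7,53.3),(527.2,48.8),(597.3,43.6)): print(top_ellipse("top",q,30,half=12,thr=232))
cv2.imwrite("pics/t12.png",cv2.resize(im[165:305,260:460],None,fx=4,fy=4,interpolation=2))
print(get_obs()["ee_pos"])
plan([(620.9,207.7,130,131,75,50),(596.8,44,130,131,75,50),(596.8,44,22,131,75,45)])
```

```text
tray {'c': (516.8, -275.0), 'size': (281, 138), 'yaw': 7.7}
(array([ 19,  19, 284], dtype=int32), array([290.1, 254.2]), array([457.4,  52.5]))
(array([ 19,  19, 281], dtype=int32), array([292.1, 227.2]), array([526.8,  48.8]))
(array([ 18,  18, 264], dtype=int32), array([294.4, 200.7]), array([596.2,  44.4]))
[620.33428385 207.3492468  130.38727062]
[[-0.01, 0.07, 0.04, 0.0, 75], [-2.69, -3.14, -0.0, 0.0, 75], [-2.69, -3.14, -0.0, 0.0, 75], [-2.69, -3.15, -0.0, 0.0, 75], [-2.7, -3.14, -0.0, 0.0, 75], [0.0, 0.0, 3.6, 0.0, 75], [0.0, 0.0, 3.6, 0.0, 75], [0.0, 0.0, 3.6, 0.0, 75]]
end [596.8  44.   22. ] 131.0
```

View pics/t12.png

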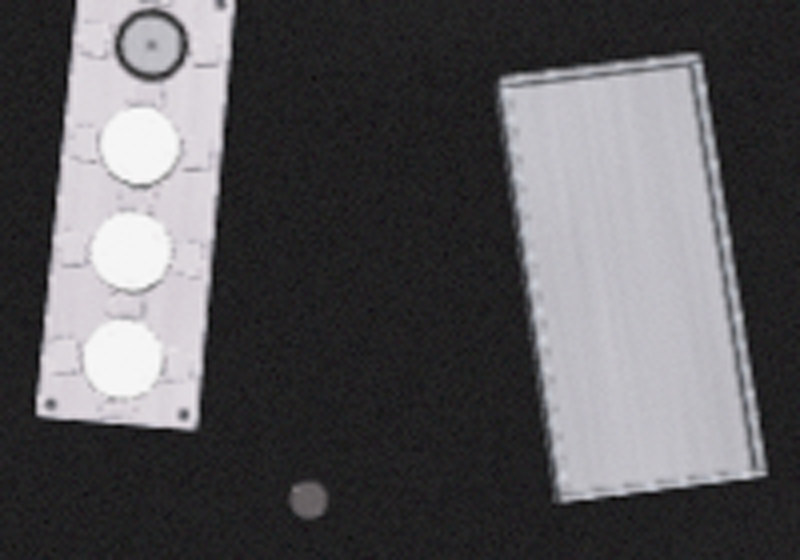

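All three caps are still seated and the pump has been worked. The tray is at (516.8,−275), yaw 7.7°. Now the caps move to the tray one at a time, starting with the pocket1 cap.

Call:
move_arm:
  rows:
    - [-2.7,-3.1,0,0,75]
    - [-2.7,-3.1,0,0,75]
    - [-2.7,-3.15,0,0,75]
    - [-2.65,-3.1,0,0,75]
    - [0,0,0,0,75]
    - [0,0,4,0,75]
    - [0,0,4,0,75]
    - [0,0,0,0,75]
    - [0,0,0,0,75]

```text
t: 41.7
ee_pos: [598.2, 45.3, 52.1]
orientation: [1.301, 2.859, 0.001]
ft_force: [0.8, -0.2, -0.1]
width: 65.5
grasp_force: 0.0
```

Run:
```python
from h import *
print(get_obs()["ee_pos"])
plan([(596.8,44,21.5,131,75,50)])
```

```text
[598.20105618  45.30336391  52.10966493]
[[-0.01, -0.19, 3.06, 0.1, 75]]
end [596.8  44.   21.5] 131.0
```

Call:
move_arm:
  rows:
    - [0,-0.15,1.5,0,75]
    - [0,0,1.5,0,75]
    - [0,0,0,0,75]
    - [0,0,0,0,40]
    - [0,0,0,0,40]
    - [0,0,0,0,40]
    - [0,0,0,0,40]

```text
t: 42.58
ee_pos: [596.5, 43.7, 21.6]
orientation: [1.302, 2.859, 0.0]
ft_force: [-0.9, -0.1, 0.8]
width: 51.3
grasp_force: 30.0
```

Run:
```python
from h import *
o=get_obs();p=o["ee_pos"];print(p,o["width"],o["grasp_force"])
print("tray",rect("top","tray",15))
plan([(p[0],p[1],80,131,40,35),(586.2,-265.6,80,52.7,40,50)])
```

```text
[596.53364607  43.65322293  21.56605169] 51.292379282240844 30.000184178352356
tray {'c': (517.2, -274.5), 'size': (281, 138), 'yaw': 8.2}
[[-0.0, -0.0, -2.92, 0.0, 40], [-0.0, -0.0, -2.92, 0.0, 40], [-2.52, -2.34, -0.0, 8.7, 40], [-2.84, -1.94, -0.0, 8.7, 40], [-3.1, -1.48, -0.0, 8.7, 40], [-3.29, -1.0, -0.0, 8.7, 40], [-3.41, -0.49, -0.0, 8.7, 40], [-3.43, 0.04, -0.0, 8.7, 40], [-3.4, 0.55, -0.0, 8.7, 40], [-3.27, 1.06, -0.0, 8.7, 40]]
[[-3.07, 1.54, -0.0, 8.7, 40]]
end [ 586.2 -265.6   80. ] 52.7
```

Call:
move_arm:
  rows:
    - [0,0,-2.9,0,40]
    - [0,0,-2.9,0,40]
    - [-2.5,-2.35,0,8.7,40]
    - [-2.85,-1.95,0,8.7,40]
    - [-3.1,-1.5,0,8.7,40]
    - [-3.3,-1,0,8.7,40]
    - [-3.4,-0.5,0,8.7,40]
    - [-3.45,0.05,0,8.7,40]
    - [-3.4,0.55,0,8.7,40]
    - [-3.25,1.05,0,8.7,40]

```text
t: 43.88
ee_pos: [586.5, -232.5, 79.3]
orientation: [-2.705, -1.598, 0.0]
ft_force: [0.1, 0.7, -0.1]
width: 51.0
grasp_force: 30.0
```

Call:
move_arm:
  rows:
    - [-3.05,1.55,0,8.7,40]
    - [0,0,0,0,40]
    - [0,0,3,0,40]
    - [0,0,0,0,40]
    - [0,0,0,0,40]

```text
t: 44.5
ee_pos: [586.0, -264.9, 49.8]
orientation: [-2.813, -1.398, 0.0]
ft_force: [0.3, 0.1, -0.5]
width: 51.3
grasp_force: 30.0
```

Run:
```python
from h import *
o=get_obs();p=o["ee_pos"];print(p,o["width"],o["grasp_force"])
optics.get_image("top")
print("tray",rect("top","tray",15))
optics.get_image("scene")
print("tray",rect("scene","tray",15), w2px("scene",[586,-266,50]))
```

```text
[ 585.958864   -264.89637099   49.75127125] 51.2867137993197 29.99292880296707
tray {'c': (577.1, -217.3), 'size': (172, 73), 'yaw': -8.9}
tray {'c': (515.7, -271.5), 'size': (296, 178), 'yaw': 9.0} [356.32534861 218.66260675]
```

Call:
move_arm:
  rows:
    - [0,0,1.5,0,40]
    - [0,0,1,0,40]
    - [0,0,0.5,0,40]
    - [0,0,0.25,0,40]
    - [0,0,0,0,40]
    - [0,0,0,0,40]

```text
t: 45.45
ee_pos: [585.2, -265.5, 17.3]
orientation: [-2.814, -1.395, 0.001]
ft_force: [-3.2, 0.8, 6.9]
width: 51.2
grasp_force: 30.0
```

Call:
move_arm:
  rows:
    - [0,0,0,0,72]
    - [0,0,0,0,72]
    - [0,0,0,0,72]
    - [0,0,-3,0,72]
    - [0,0,-5,0,72]
    - [0,0,-1,0,72]
    - [0,0,0,0,72]

```text
t: 46.32
ee_pos: [586.0, -265.7, 107.2]
orientation: [2.814, 1.395, 0.001]
ft_force: [-0.0, -0.5, -0.2]
width: 63.3
grasp_force: 0.0
```

Run:
```python
from h import *
o=get_obs();p=o["ee_pos"];print(p,o["width"])
plan([(527,48.8,110,131,72,50)],start=(586,-265,107.5,52.7))
```

```text
[ 585.98211798 -265.69252705  107.16513569] 63.32738156410502
[[2.38, -2.63, -0.03, -8.7, 72], [2.74, -2.25, -0.03, -8.7, 72], [3.06, -1.8, -0.02, -8.7, 72], [3.29, -1.32, -0.03, -8.7, 72], [3.46, -0.81, -0.03, -8.7, 72], [3.53, -0.27, -0.03, -8.7, 72], [3.54, 0.26, -0.02, -8.7, 72], [3.46, 0.8, -0.03, -8.7, 72], [3.3, 1.3, -0.03, -8.7, 72]]
end [527.   48.8 110. ] 131.0
```

Call:
move_arm:
  rows:
    - [2.4,-2.65,0,-8.7,72]
    - [2.75,-2.25,0,-8.7,72]
    - [3.05,-1.8,0,-8.7,72]
    - [3.3,-1.3,0,-8.7,72]
    - [3.45,-0.8,0,-8.7,72]
    - [3.55,-0.25,0,-8.7,72]
    - [3.55,0.25,0,-8.7,72]
    - [3.45,0.8,0,-8.7,72]
    - [3.3,1.3,0,-8.7,72]
    - [0,0,0,0,72]

```text
t: 47.58
ee_pos: [525.1, 50.2, 105.1]
orientation: [-1.296, -2.858, 0.002]
ft_force: [-0.1, -0.7, -0.4]
width: 63.2
grasp_force: 0.0
```

Call:
move_arm:
  rows:
    - [0,0,5,0,72]
    - [0,0,0,0,72]
    - [0,0,0,0,72]

```text
t: 47.95
ee_pos: [526.9, 47.9, 57.0]
orientation: [-1.304, -2.857, 0.001]
ft_force: [-0.6, 0.9, -0.2]
width: 63.2
grasp_force: 0.0
```

Run:
```python
from h import *
o=get_obs();p=o["ee_pos"];print(p,o["width"])
plan([(526.9,48.7,21.5,131,72,50)])
optics.get_image("top");print("tray",rect("top","tray",15),top_ellipse("top",(586,-265.5),25,half=12,thr=225))
```

```text
[526.90059013  47.87630715  56.96129693] 63.16823924565451
[[0.06, 0.05, 3.55, -0.1, 72]]
end [526.9  48.7  21.5] 131.0
tray None (array([ 19,  19, 272], dtype=int32), array([413.4, 207. ]), array([ 585.2, -265.7]))
```

Call:
move_arm:
  rows:
    - [0,0,1.5,0,72]
    - [0,0,1.5,0,72]
    - [0,0,0.5,0,72]
    - [0,0,0,0,72]
    - [0,0,0,0,40]
    - [0,0,0,0,40]
    - [0,0,0,0,40]
    - [0,0,0,0,40]

```text
t: 49.1
ee_pos: [527.0, 48.6, 22.0]
orientation: [1.302, 2.859, 0.0]
ft_force: [0.6, -1.4, 1.0]
width: 51.3
grasp_force: 30.0
```

Run:
```python
from h import *
o=get_obs();p=o["ee_pos"];print(p,o["width"],o["grasp_force"])
optics.get_image("top");print("tray",rect("top","tray",15),top_ellipse("top",(586,-265.5),25,half=12,thr=225))
plan([(p[0],p[1],80,131,40,35),(516.8,-275,80,52.7,40,50)])
```

```text
[526.99163444  48.59642775  21.98166677] 51.29298397394255 30.00020742416382
tray {'c': (516.0, -274.7), 'size': (283, 141), 'yaw': 8.0} (array([ 18,  19, 267], dtype=int32), array([413.4, 207. ]), array([ 585.4, -265.8]))
[[-0.0, 0.0, -2.9, 0.0, 40], [-0.0, 0.0, -2.9, 0.0, 40], [-2.64, -2.45, -0.0, 8.7, 40], [-2.97, -2.02, -0.0, 8.7, 40], [-3.25, -1.54, -0.0, 8.7, 40], [-3.45, -1.04, -0.0, 8.7, 40], [-3.56, -0.5, -0.0, 8.7, 40], [-3.6, 0.04, -0.0, 8.7, 40], [-3.54, 0.59, -0.0, 8.7, 40], [-3.43, 1.11, -0.0, 8.7, 40]]
[[-3.21, 1.62, -0.0, 8.7, 40]]
end [ 516.8 -275.    80. ] 52.7
```

Call:
move_arm:
  rows:
    - [0,0,-2.9,0,40]
    - [0,0,-2.9,0,40]
    - [-2.65,-2.45,0,8.7,40]
    - [-2.95,-2,0,8.7,40]
    - [-3.25,-1.55,0,8.7,40]
    - [-3.45,-1.05,0,8.7,40]
    - [-3.55,-0.5,0,8.7,40]
    - [-3.6,0.05,0,8.7,40]
    - [-3.55,0.6,0,8.7,40]
    - [-3.45,1.1,0,8.7,40]

```text
t: 50.5
ee_pos: [517.5, -240.3, 79.7]
orientation: [-2.705, -1.598, 0.0]
ft_force: [-0.1, -0.2, -0.4]
width: 51.3
grasp_force: 30.0
```

Call:
move_arm:
  rows:
    - [-3.2,1.6,0,8.7,40]
    - [0,0,0,0,40]
    - [0,0,3,0,40]
    - [0,0,0,0,40]
    - [0,0,0,0,40]

```text
t: 51.12
ee_pos: [516.6, -274.2, 50.2]
orientation: [-2.813, -1.397, 0.0]
ft_force: [0.2, -0.4, -0.0]
width: 51.6
grasp_force: 30.0
```

Call:
move_arm:
  rows:
    - [0,0,1.5,0,40]
    - [0,0,1,0,40]
    - [0,0,0.5,0,40]
    - [0,0,0.2,0,40]
    - [0,0,0,0,40]
    - [0,0,0,0,40]

```text
t: 51.88
ee_pos: [516.7, -275.0, 18.0]
orientation: [2.814, 1.395, 0.0]
ft_force: [0.4, -0.3, -0.2]
width: 51.3
grasp_force: 30.0
```

Call:
move_arm:
  rows:
    - [0,0,0.1,0,40]
    - [0,0,0,0,72]
    - [0,0,0,0,72]
    - [0,0,0,0,72]
    - [0,0,-3,0,72]
    - [0,0,-5,0,72]
    - [0,0,-1,0,72]
    - [0,0,0,0,72]

```text
t: 52.88
ee_pos: [516.7, -275.0, 107.2]
orientation: [2.814, 1.395, 0.001]
ft_force: [0.6, 0.0, -0.4]
width: 63.4
grasp_force: 0.0
```

Run:
```python
from h import *
o=get_obs();p=o["ee_pos"];print(p,o["width"])
plan([(457.2,52.8,110,131,72,50)],start=(516.7,-275,107,52.7))
```

```text
[ 516.69955258 -275.023645    107.20346283] 63.43961630830174
[[2.5, -2.73, -0.03, -8.7, 72], [2.88, -2.33, -0.04, -8.7, 72], [3.2, -1.86, -0.03, -8.7, 72], [3.44, -1.36, -0.03, -8.7, 72], [3.61, -0.81, -0.04, -8.7, 72], [3.69, -0.27, -0.03, -8.7, 72], [3.69, 0.3, -0.03, -8.7, 72], [3.61, 0.85, -0.04, -8.7, 72], [3.43, 1.39, -0.03, -8.7, 72]]
end [457.2  52.8 110. ] 131.0
```

Call:
move_arm:
  rows:
    - [2.5,-2.75,0,-8.7,72]
    - [2.9,-2.35,0,-8.7,72]
    - [3.2,-1.85,0,-8.7,72]
    - [3.45,-1.35,0,-8.7,72]
    - [3.6,-0.8,0,-8.7,72]
    - [3.7,-0.25,0,-8.7,72]
    - [3.7,0.3,0,-8.7,72]
    - [3.6,0.85,0,-8.7,72]
    - [3.4,1.4,0,-8.7,72]
    - [0,0,0,0,72]

```text
t: 54.12
ee_pos: [455.6, 54.6, 105.3]
orientation: [-1.296, -2.859, 0.002]
ft_force: [-0.3, 0.7, -0.6]
width: 63.4
grasp_force: 0.0
```

Call:
move_arm:
  rows:
    - [0,0,5,0,72]
    - [0,0,0,0,72]
    - [0,0,0,0,72]

```text
t: 54.5
ee_pos: [457.2, 52.5, 57.0]
orientation: [-1.304, -2.857, 0.001]
ft_force: [0.8, -0.2, 0.5]
width: 63.3
grasp_force: 0.0
```

Run:
```python
from h import *
o=get_obs();p=o["ee_pos"];print(p,o["width"])
plan([(457.2,52.8,22,131,72,50)])
```

```text
[457.1679929   52.52672878  56.96849759] 63.28653069846689
[[0.02, 0.02, 3.5, -0.1, 72]]
end [457.2  52.8  22. ] 131.0
```

Call:
move_arm:
  rows:
    - [0,0,1.5,0,72]
    - [0,0,1.5,0,72]
    - [0,0,0.5,0,72]
    - [0,0,0,0,72]
    - [0,0,0,0,40]
    - [0,0,0,0,40]
    - [0,0,0,0,40]
    - [0,0,0,0,40]

```text
t: 55.5
ee_pos: [457.4, 53.2, 22.0]
orientation: [1.302, 2.859, 0.0]
ft_force: [-1.0, -0.7, 2.9]
width: 50.9
grasp_force: 30.0
```

Run:
```python
from h import *
o=get_obs();p=o["ee_pos"];print(p,o["width"],o["grasp_force"])
optics.get_image("top");print("tray",rect("top","tray",15))
for q in((586,-265.5),(516.8,-275)):print(top_ellipse("top",q,25,half=12,thr=225))
plan([(p[0],p[1],80,131,40,35),(447.6,-284.2,80,52.7,40,50)])
```

```text
[457.44824941  53.18705811  22.00278097] 50.92742738602387 30.000697374343872
tray {'c': (517.2, -274.9), 'size': (281, 138), 'yaw': 7.8}
(array([ 19,  19, 272], dtype=int32), array([413.4, 207. ]), array([ 585.4, -265.7]))
(array([ 20,  18, 271], dtype=int32), array([417.5, 233.3]), array([ 516.2, -275.7]))
[[0.0, -0.0, -2.9, 0.0, 40], [0.0, -0.0, -2.9, 0.0, 40], [-2.76, -2.54, 0.0, 8.7, 40], [-3.1, -2.1, 0.0, 8.7, 40], [-3.4, -1.61, 0.0, 8.7, 40], [-3.59, -1.07, 0.0, 8.7, 40], [-3.71, -0.51, 0.0, 8.7, 40], [-3.75, 0.05, 0.0, 8.7, 40], [-3.7, 0.62, 0.0, 8.7, 40], [-3.57, 1.17, 0.0, 8.7, 40]]
[[-3.34, 1.69, 0.0, 8.7, 40]]
end [ 447.6 -284.2   80. ] 52.7
```

Call:
move_arm:
  rows:
    - [0,0,-2.9,0,40]
    - [0,0,-2.9,0,40]
    - [-2.75,-2.55,0,8.7,40]
    - [-3.1,-2.1,0,8.7,40]
    - [-3.4,-1.6,0,8.7,40]
    - [-3.6,-1.05,0,8.7,40]
    - [-3.7,-0.5,0,8.7,40]
    - [-3.75,0.05,0,8.7,40]
    - [-3.7,0.6,0,8.7,40]
    - [-3.55,1.15,0,8.7,40]

```text
t: 56.95
ee_pos: [448.1, -247.6, 79.6]
orientation: [-2.705, -1.598, 0.0]
ft_force: [-0.1, 1.1, -0.2]
width: 51.2
grasp_force: 30.0
```

Call:
move_arm:
  rows:
    - [-3.35,1.7,0,8.7,40]
    - [0,0,0,0,40]
    - [0,0,3,0,40]
    - [0,0,0,0,40]
    - [0,0,0,0,40]

```text
t: 57.58
ee_pos: [447.4, -283.3, 50.1]
orientation: [-2.813, -1.397, 0.0]
ft_force: [0.4, -0.5, 1.6]
width: 51.5
grasp_force: 30.0
```

Call:
move_arm:
  rows:
    - [0,0,1.5,0,40]
    - [0,0,1,0,40]
    - [0,0,0.5,0,40]
    - [0,0,0.2,0,40]
    - [0,0,0,0,40]
    - [0,0,0,0,40]

```text
t: 58.32
ee_pos: [447.5, -284.1, 18.0]
orientation: [2.814, 1.395, 0.0]
ft_force: [0.2, -0.1, 0.1]
width: 51.2
grasp_force: 30.0
```

Release, back up, and swing aside for a final look.

Call:
move_arm:
  rows:
    - [0,0,0.1,0,40]
    - [0,0,0,0,72]
    - [0,0,0,0,72]
    - [0,0,0,0,72]
    - [0,0,-3,0,72]
    - [0,0,-5,0,72]
    - [0,0,-5,0,72]
    - [0,0,-3,0,72]
    - [0,0,0,0,72]

```text
t: 59.45
ee_pos: [448.7, -284.8, 179.2]
orientation: [2.811, 1.393, 0.004]
ft_force: [-0.3, 0.5, -0.7]
width: 63.1
grasp_force: 0.0
```

Call:
move_arm:
  rows:
    - [4,-3,0,0,72]
    - [4,-3,0,0,72]
    - [4,-3,0,0,72]
    - [4,-3,0,0,72]
    - [4,-3,0,0,72]
    - [4,-3,0,0,72]
    - [0,0,0,0,72]
    - [0,0,0,0,72]

```text
t: 60.45
ee_pos: [448.8, 15.9, 175.9]
orientation: [-2.814, -1.396, 0.003]
ft_force: [-0.4, -0.5, -0.5]
width: 63.2
grasp_force: 0.0
```

Run:
```python
from h import *
print(get_obs()["ee_pos"])
t=pic("top","t13.png");s=pic("scene","s13.png");print("tray",rect("top","tray",15))
for q in((586,-265.5),(516.8,-275),(447.6,-284)):print(top_ellipse("top",q,25,half=12,thr=225))
a=cv2.resize(t[160:310,360:510],(400,400),interpolation=2);b=cv2.resize(s[190:290,190:290],(400,400),interpolation=2)
c=cv2.resize(s[200:280,310:450],(400,229),interpolation=2);o=np.zeros((600,800,3),np.uint8);o[:400,:400]=a;o[:400,400:]=b;o[371:,:400]=c
cv2.imwrite("pics/fin.png",o)
```

```text
[448.80434209  15.86381987 175.86007085]
tray {'c': (517.0, -274.8), 'size': (281, 139), 'yaw': 7.9}
(array([ 20,  19, 280], dtype=int32), array([413.4, 206.9]), array([ 585.6, -265.8]))
(array([ 20,  18, 280], dtype=int32), array([417.6, 233.3]), array([ 516.2, -275.8]))
(array([ 20,  19, 286], dtype=int32), array([421.4, 260.1]), array([ 447. , -284.9]))
```

View pics/fin.png

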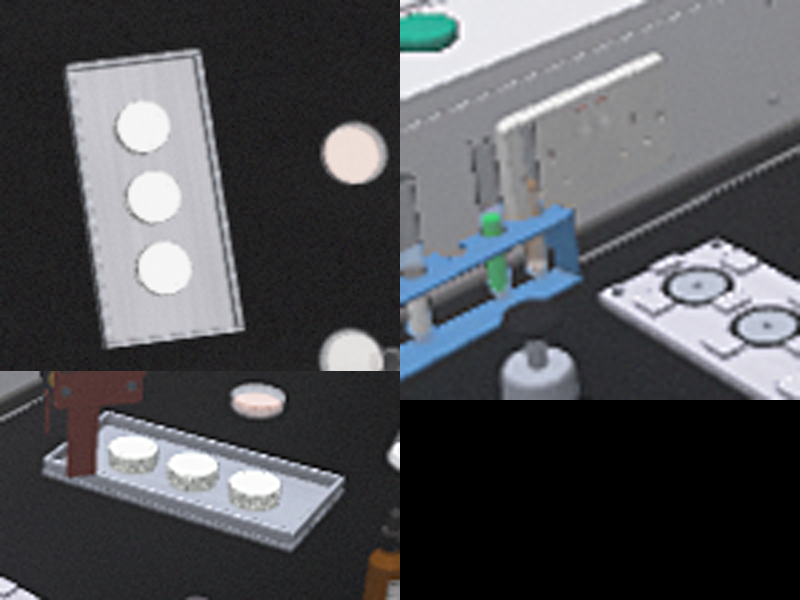

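All three caps lie flat in the tray, white tops up, at about −70, 0 and +70 mm from its centre. The plunger is up and the petri dish has not moved. Handing in.

```bash
python3 -c "
from workcell import close_job
print(close_job())"
```

```text
the job is handed in; nothing more can be done
None
```

The job is handed in at about 60 s of the 210 s: all three caps were seated rim-down in pockets, the plunger was pressed to its stop, held for over a second and let up, and the caps now lie flat and rim-down in the tray; the judge returned no verdict.

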